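# Tighten the pump cover crisscross, then start the pump

## Robot

A 6-joint arm with a two-finger parallel gripper is mounted at the origin on the work surface. World frame = base frame: x ahead of the robot, y to its left, z up, the work surface at z = 0. Lengths are in m, angles in rad, forces in N, time in s.
With the tool pointing down it reaches from about 0.35 to 0.775 m from the base axis. Payload 5.5 kg.
Tool frame: the origin (TCP) lies at the very end of the fingers, on their centre line; the grasp point (between the pads) lies 19 mm behind it (env.grasp_offset is the distance from the TCP to the grasp point, in m); z points along the fingers, x is the direction in which the jaws open and shut, and the axes are right-handed (so a half turn about z gives the same grasp; the last joint's range is limited). The gripper opens to 85 mm and grips with 20 to 120 N. Pads are 22 mm wide; open, the fingers measure 114 mm over their backs; the gripper's body (76 mm by 85 mm) begins 54 mm behind the grasp point. The pads swing forward as they close: fully open they stand 13 mm farther back than shut.
Start: joints at [-1.36, 0.313, 0.046, 1.304, 0, 1.431], TCP at [0.198, -0.54, 0.231] pointing down, gripper open.
Joint ranges: [-2.76, 2.76], [-0.86, 1.69], [-1.03, 1.26], [-2.2, 2.34], [-1.47, 1.5], [-3.14, 3.14]. Speed limits (rad/s): [2.57, 2.57, 3.14, 3.14, 3.14, 3.14].

## Interface

Orientations are given as a unit quaternion [w, x, y, z].
In Python, from workcell import status, viewer, env gives the robot as it stands.
- The arm moves only by the tool carry_out, never from a script. Its argument "plan" is a list of rows, each an object of numbers: "x", "y", "z": the shift along the tool's x, y, z in m; "ax", "ay", "az": the turn, a rotation vector about the tool's x, y, z in rad; "hand": the opening, from 0 (shut) to 1 (fully open). In form: [{"x": .., "y": .., "z": .., "ax": .., "ay": .., "az": .., "hand": ..}, ...]. A call has 1 to 12 rows; each row is the pose to reach, as a shift and turn from the pose measured when the call began, along the tool's axes at that moment; what a row does not reach only later rows make up. A row lasts 1/12 s, in which the tool goes at most 41.7 mm and 7.16 degrees, less where a joint would pass 70% of its speed; a pose out of reach is approached as far as the arm can. A call with a gripper value outside its range is refused whole. The fingers move at their own pace and stop on an object; "squeeze" is the grip in N (left out, the last holds). Time passes only in rows, so rows that repeat a pose let the fingers close. It gives the time, the measured TCP pose, the force and the opening at its end, in the units of the state.
- status.get_state(): the state, without advancing time (a new reading comes with each control period).
- viewer.read_camera(name): name is "side" or "top"; returns the picture (400x640x3 uint8, red, green, blue); there is no depth.
- viewer.camera_model(name): a dict with "vfov" (degrees; the focal length in pixels is half the picture's height over the tangent of half this angle, whatever the lens; pixels are square), "cx", "cy" (the principal point, pixels), "T" (4x4, takes a point from camera to world coordinates). Camera axes: x right, y down, z forward; pixel columns grow to the right and rows downward; lengths in m; the calibration is good to about 2 mm. A picture is of the moment at which its call begins. camera_model takes no time and is no camera call.
- env.hand_in(): hands the job in, once; it reports no verdict.
The state is a dict: "clock": time; "joint_pos": joint angles; "qvel": joint speeds; "tau": joint torques, N m; "tcp_pos": TCP position; "orientation": TCP orientation; "wrist_force": force on the tool from outside, world axes, zero at the start; "ft_torque": the same for the moment, N m; "finger_gap": finger opening in m.
Only numpy, scipy, OpenCV 4.12 (cv2) and the standard library are available. Lean on these libraries where they do the work, as an engineer would, in place of code of your own. Each camera call takes 0.05 s, during which the arm holds its last target.

## Task

Tighten the four wing knobs of the dosing pump's cover crisscross in two passes so that the gasket seats evenly: first turn one diagonal pair clockwise to the yellow half-way marks, then the other pair, and only then go round crisscross again, one diagonal pair and then the other, turning every knob fully home to its stop at the green marks. Then press the green start button right down and let it go. Do not press the red button, and leave the bottles, tools and loose parts around where they are.

Things in the scene. Friction and masses are not known exactly. Their poses are not given: they have to be found in the camera images.
- pump: stainless dosing pump fixed to the bench, yaw varies. Origin on the bench under the middle of its sloped face; z up, x to its rear, y to its left seen from the robot. The 210 x 200 mm face rises to the rear at 30 degrees: its outward normal leans 30 degrees from vertical towards -x. Slope 88 to 193 mm high; behind it (x 85 to 210 mm) a flat top 190 mm high with a carrying handle up to 228 mm high.
- cover (a point): middle of the outer surface of the 168 mm square aluminium cover on the slope (axes of the pump body); a blue gasket shows at its edge. A dark disc 52 mm across, 10 mm high, sits in its middle. The four knobs stand 55 mm up or down the slope and 55 mm left or right of this point, axes square to the cover. Painted marks beside each knob: yellow = half way, green = tight.
- knob_ul_wing (a point): black wing knob, up left corner of the cover seen from the robot: a bar 46 mm long, 12 mm thick, 32 mm high, white line along its top, on a steel collar 30 mm across, 10 mm high; top 42 mm off the cover. This point: on its axis, 29 mm off the cover. Axes turn with the knob: z outwards along the axis, x along the wing.
- knob_ul (a joint): turn of the up left knob, rad: 0 = loose, wing up and down the slope; grows clockwise (looking at the cover), tightening; 0.785 = half way, wing in line with the yellow marks; 1.571 = tight, at the stop, wing level across the cover in line with the green marks. Starts between 0 and 0.2. Friction (0.12 N m) holds it where it is left.
- knob_ur_wing (a point): black wing knob, up right corner of the cover seen from the robot: a bar 46 mm long, 12 mm thick, 32 mm high, white line along its top, on a steel collar 30 mm across, 10 mm high; top 42 mm off the cover. This point: on its axis, 29 mm off the cover. Axes turn with the knob: z outwards along the axis, x along the wing.
- knob_ur (a joint): turn of the up right knob, rad: 0 = loose, wing up and down the slope; grows clockwise (looking at the cover), tightening; 0.785 = half way, wing in line with the yellow marks; 1.571 = tight, at the stop, wing level across the cover in line with the green marks. Starts between 0 and 0.2. Friction (0.12 N m) holds it where it is left.
- knob_ll_wing (a point): black wing knob, low left corner of the cover seen from the robot: a bar 46 mm long, 12 mm thick, 32 mm high, white line along its top, on a steel collar 30 mm across, 10 mm high; top 42 mm off the cover. This point: on its axis, 29 mm off the cover. Axes turn with the knob: z outwards along the axis, x along the wing.
- knob_ll (a joint): turn of the low left knob, rad: 0 = loose, wing up and down the slope; grows clockwise (looking at the cover), tightening; 0.785 = half way, wing in line with the yellow marks; 1.571 = tight, at the stop, wing level across the cover in line with the green marks. Starts between 0 and 0.2. Friction (0.12 N m) holds it where it is left.
- knob_lr_wing (a point): black wing knob, low right corner of the cover seen from the robot: a bar 46 mm long, 12 mm thick, 32 mm high, white line along its top, on a steel collar 30 mm across, 10 mm high; top 42 mm off the cover. This point: on its axis, 29 mm off the cover. Axes turn with the knob: z outwards along the axis, x along the wing.
- knob_lr (a joint): turn of the low right knob, rad: 0 = loose, wing up and down the slope; grows clockwise (looking at the cover), tightening; 0.785 = half way, wing in line with the yellow marks; 1.571 = tight, at the stop, wing level across the cover in line with the green marks. Starts between 0 and 0.2. Friction (0.12 N m) holds it where it is left.
- start_top (a point): middle of the top of the green start push button (36 mm across, facing up) in its grey housing standing on the bench; the two buttons may change places
- start (a joint): how far the green start button is pressed, 0 to 0.006 m; a spring brings it back; about 5 N for fully down
- stop_top (a point): middle of the top of the red stop push button (36 mm across, facing up) in its grey housing standing on the bench; the two buttons may change places
- stop (a joint): how far the red stop button is pressed, 0 to 0.006 m; a spring brings it back; about 5 N for fully down
- bottle_clear: clear glass bottle, white cap, 60 mm across, 190 mm tall (a bystander, loose). Origin: centre of its underside.
- bottle_amber: amber glass bottle, black cap, 60 mm across, 170 mm tall (a bystander, loose). Origin: centre of its underside.
- jar: low glass jar, blue cap, 60 mm across, 70 mm tall (a bystander, loose). Origin: centre of its underside.
- wrench: steel wrench 160 mm long lying on the bench, its x axis along its length, head to +x (a bystander, loose). Origin: centre of its underside.
- cap_tray: empty blue tray 140 x 100 x 35 mm (a bystander, loose). Origin: centre of its underside.
- nozzle: loose steel filling nozzle standing on its 40 mm foot, 85 mm tall (a bystander, loose). Origin: centre of its underside.
- clamp_ring: loose steel ring 60 mm across, 12 mm thick, lying on the pump's flat top behind the slope (a bystander, loose). Origin: centre of its underside.
- beaker: open white beaker 72 mm across, 90 mm tall (a bystander, loose). Origin: centre of its underside.

How it is judged:
By the outcome, as a careful person would: the job done as asked, in the order asked, and still so for the second after the job is handed in, with the robot touching nothing.
It also fails if it takes over 72 s, if anything falls off the work surface, if the arm or the gripper's body presses on something with over 40 N, if the wrist force passes 120 N, or if a joint passes its speed limit or range.

## Working session

There is one attempt and no reset: what is moved stays moved. The work goes in short steps, Python scripts to look and compute and a tool call to move; the robot and the scene stay as the last step left them, time stands still between calls to the robot, and variables do not carry over. Pictures are saved under pics/ and viewed, and the job is handed in when it is done.

Besides the shell and the picture viewer there is one more tool, called as name(argument=value, ...), one argument or row to a line, values as JSON. carry_out: Moves the arm, as the interface text tells. Its arguments: {"type":"object","properties":{"plan":{"type":"array"},"squeeze":{"type":"number"}},"required":["plan"]}

```bash
ls; mkdir -p pics
python3 - <<'E'
from workcell import status, viewer, env
import cv2
print(status.get_state(), env.grasp_offset)
for n in ("side","top"):
    im=viewer.read_camera(n); cv2.imwrite(f"pics/{n}0.png",im[:,:,::-1]); m=viewer.camera_model(n); print(n,m)
E
```

```text
pics
{'clock': 0.0, 'joint_pos': array([-1.35962058e+00,  3.14029248e-01,  4.49822144e-02,  1.30357590e+00,
        3.64113960e-05,  1.43116244e+00]), 'qvel': array([-0.00057384,  0.00089404, -0.0001588 , -0.00035768,  0.00063587,
        0.00087008]), 'tau': array([ 2.36393746e-03, -4.80626321e+01,  2.98532599e+01,  1.95713982e-02,
        1.48966856e-04, -4.84803984e-07]), 'tcp_pos': array([ 0.19748121, -0.5394945 ,  0.23039377]), 'orientation': array([-6.35617524e-04,  8.19651476e-01, -5.72861784e-01, -6.56079219e-04]), 'wrist_force': array([-0.13152994, -0.33699227,  0.64761324]), 'ft_torque': array([-0.00849834,  0.03559826, -0.01002596]), 'finger_gap': 0.08530666848224963} 0.0187
side {'vfov': 53.26777275239645, 'cx': 315.08096679111327, 'cy': 191.16665212527204, 'T': array([[-0.97004306, -0.14200407,  0.19710733,  0.34029967],
       [-0.24227533,  0.5058306 , -0.82791187,  0.89904606],
       [ 0.01786394, -0.85086441, -0.52508154,  0.70585164],
       [ 0.        ,  0.        ,  0.        ,  1.        ]])}
top {'vfov': 46.397263929574066, 'cx': 322.0284994899894, 'cy': 194.5867441110715, 'T': array([[-0.01766185, -0.99763945,  0.06635954,  0.42259423],
       [-0.99968146,  0.01642328, -0.01916389,  0.01445516],
       [ 0.01802881, -0.06667687, -0.99761173,  1.55975599],
       [ 0.        ,  0.        ,  0.        ,  1.        ]])}
```

View pics/side0.png

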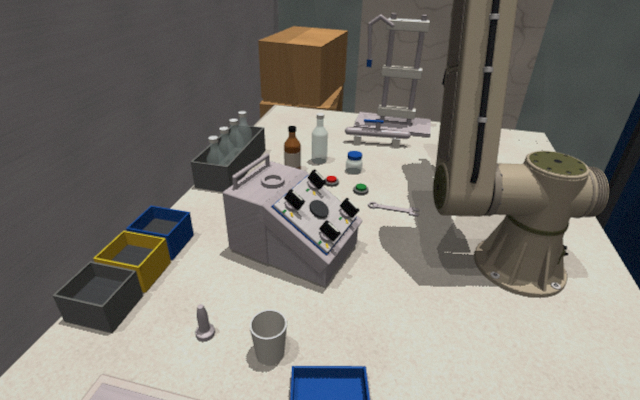

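View pics/top0.png

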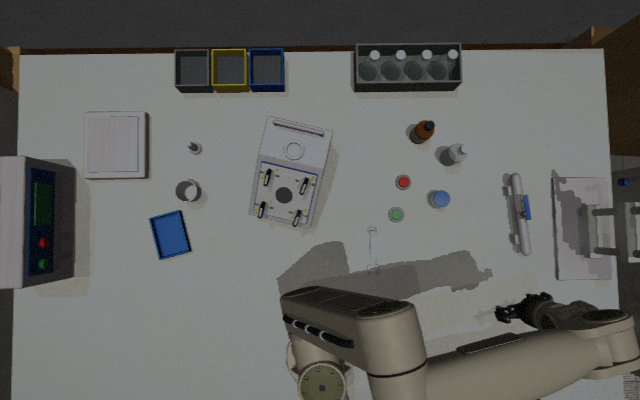

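The side view shows the pump in the middle with the cover near (315,215), and the red and green buttons near (332,181) and (360,188). In the top view, the cover disc is near (284,195), the red button at (403,182) and the green at (396,214). I'll zoom in next.

Run:
```python
import cv2
a=cv2.imread("pics/top0.png")[105:240,235:345]; cv2.imwrite("pics/topz.png",cv2.resize(a,None,fx=4.4,fy=4.4,interpolation=cv2.INTER_CUBIC))
a=cv2.imread("pics/side0.png")[150:280,220:370]; cv2.imwrite("pics/sidez.png",cv2.resize(a,None,fx=4.5,fy=4.5,interpolation=cv2.INTER_CUBIC))
```

```text
(no output)
```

View pics/topz.png

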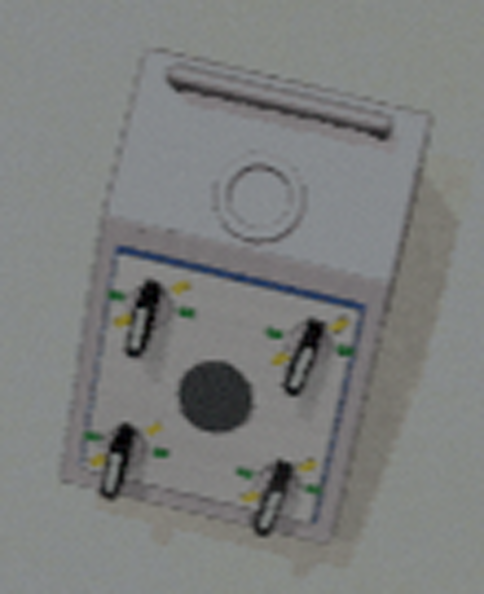

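View pics/sidez.png

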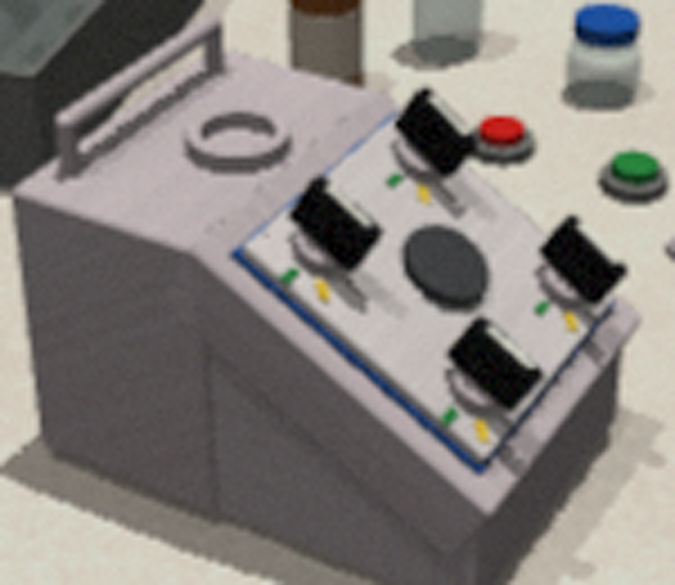

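Run:
```python
import cv2,numpy as np
for n,(r0,r1,c0,c1) in {"top":(150,232,245,325),"side":(160,262,270,370)}.items():
    im=cv2.imread(f"pics/{n}0.png"); a=cv2.resize(im[r0:r1,c0:c1],None,fx=6,fy=6,interpolation=cv2.INTER_CUBIC); h=cv2.cvtColor(a,cv2.COLOR_BGR2HSV)
    print(n)
    for nm,lo,hi in (("g",(50,70,30),(85,255,255)),("y",(18,90,60),(35,255,255)),("disc",(0,0,0),(179,110,85))):
        m=cv2.inRange(h,lo,hi); k,l,s,c=cv2.connectedComponentsWithStats(m)
        for i in range(1,k):
            if s[i,4]>40: print(nm,s[i,4],np.round([(c[i,0]+.5)/6-.5+c0,(c[i,1]+.5)/6-.5+r0],2), s[i,2:4]/6)
```

```text
top
g 215 [260.82 171.73] [3.5        2.33333333]
g 197 [276.93 175.65] [3.16666667 2.16666667]
g 207 [296.92 180.41] [3.5        2.33333333]
g 250 [313.04 184.3 ] [3.83333333 2.5       ]
g 189 [255.37 203.75] [3.5 2. ]
g 191 [271.01 207.55] [3.16666667 2.        ]
g 179 [290.19 212.14] [3.33333333 2.33333333]
g 177 [305.9  215.86] [3.33333333 2.        ]
y 249 [275.58 169.82] [3.83333333 2.83333333]
y 292 [262.68 177.39] [4.16666667 2.66666667]
y 242 [311.66 178.45] [4.16666667 2.83333333]
y 249 [298.28 186.12] [4.         2.66666667]
y 181 [269.53 202.08] [3.16666667 2.5       ]
y 240 [256.94 209.19] [3.5        2.66666667]
y 214 [304.47 210.48] [3.83333333 2.5       ]
y 210 [291.6  217.48] [3.83333333 2.16666667]
disc 2448 [267.63 176.58] [ 9.33333333 17.83333333]
disc 2477 [303.81 185.49] [10.5        17.83333333]
disc 64 [314.72 184.36] [1.33333333 2.5       ]
disc 7818 [283.49 194.8 ] [17.         16.33333333]
disc 2491 [261.7 209.1] [ 9.33333333 17.83333333]
disc 2655 [296.77 217.25] [10.5 17.5]
disc 43 [307.64 214.8 ] [1.5        2.33333333]
side
g 2138 [360.61 186.79] [10.5 
[... 2226 characters left out ...]
66666667 1.66666667]
disc 48 [276.86 252.27] [1.5        1.16666667]
disc 62 [272.03 254.83] [1. 2.]
disc 160 [286.27 255.64] [3.83333333 2.33333333]
disc 55 [269.98 255.76] [1.16666667 1.66666667]
disc 294 [277.77 257.6 ] [4.16666667 3.66666667]
disc 43 [272.88 256.87] [1.  1.5]
disc 51 [289.68 257.21] [1.83333333 1.83333333]
disc 55 [270.1  258.88] [1.66666667 1.66666667]
disc 57 [318.39 258.83] [2.16666667 1.5       ]
disc 66 [281.43 259.84] [1.83333333 1.83333333]
disc 82 [273.8  259.85] [2.16666667 1.33333333]
disc 110 [289.95 260.39] [2.16666667 2.16666667]
disc 137 [312.96 260.37] [2.5        2.16666667]
disc 51 [270.08 260.95] [1.5 1.5]
disc 47 [278.01 260.69] [1.         1.66666667]
```

```bash
cat > h.py <<'E'
import cv2,numpy as np
from scipy.optimize import least_squares
from scipy.spatial.transform import Rotation as R
CAM={"side":(53.26777275239645,315.08096679111327,191.16665212527204,np.array([[-0.97004306,-0.14200407,0.19710733,0.34029967],[-0.24227533,0.5058306,-0.82791187,0.89904606],[0.01786394,-0.85086441,-0.52508154,0.70585164],[0,0,0,1]])),
"top":(46.397263929574066,322.0284994899894,194.5867441110715,np.array([[-0.01766185,-0.99763945,0.06635954,0.42259423],[-0.99968146,0.01642328,-0.01916389,0.01445516],[0.01802881,-0.06667687,-0.99761173,1.55975599],[0,0,0,1]]))}
def proj(n,P):
    v,cx,cy,T=CAM[n]; f=200/np.tan(np.radians(v/2)); p=(np.asarray(P)-T[:3,3])@T[:3,:3]
    return np.stack([cx+f*p[...,0]/p[...,2],cy+f*p[...,1]/p[...,2]],-1)
def ray(n,px):
    v,cx,cy,T=CAM[n]; f=200/np.tan(np.radians(v/2)); d=T[:3,:3]@np.array([(px[0]-cx)/f,(px[1]-cy)/f,1.]); return T[:3,3],d/np.linalg.norm(d)
def plane(n,px,p0,nn):
    o,d=ray(n,px); return o+d*((np.asarray(p0)-o)@nn)/(d@nn)
def tri(a,b):
    o1,d1=ray("side",a);o2,d2=ray("top",b)
    A=np.stack([d1,-d2],1); s=np.linalg.lstsq(A,o2-o1,rcond=None)[0]
    p,q=o1+s[0]*d1,o2+s[1]*d2; return (p+q)/2,np.linalg.norm(p-q)
# cover frame: columns u(up slope), l(left), n(out)
def cov(yaw):
    c=np.cos(np.pi/6);s=.5
    return R.from_euler('z',yaw).as_matrix()@np.array([[c,0,-s],[0,1,0],[s,0,c]])
K={"ul":(.055,.055),"ur":(.055,-.055),"ll":(-.055,.055),"lr":(-.055,-.055)}
E
cat > fit.py <<'E'
from h import *
tg={"ul":[(260.82,171.73),(276.93,175.65)],"ur":[(296.92,180.41),(313.04,184.3)],"ll":[(255.37,203.75),(271.01,207.55)],"lr":[(290.19,212.14),(305.9,215.86)]}
ty={"ul":[(262.68,177.39),(275.58,169.82)],"ur":[(298.28,186.12),(311.66,178.45)],"ll":[(256.94,209.19),(269.53,202.08)],"lr":[(291.6,217.48),(304.47,210.48)]}
sg={"ul":(283.87,210.88),"ur":(307.23,189.47),"ll":(319.38,242.14),"lr":(339.96,217.91)}
sy={"ul":(291.29,213.97),"ur":(313.67,192.4),"ll":(326.61,245.01),"lr":(346.38,220.81)}
s2=np.sqrt(.5)
def res(p,out=False):
    C=cov(p[3]);r,ry=p[4:6];e=[]
    for k,(u,l) in K.items():
        P=lambda a,b:p[:3]+C@np.array([u+a,l+b,0])
        # left green, right green; yellow low-left, up-right
        e+=[proj("top",P(0,r))-tg[k][0],proj("top",P(0,-r))-tg[k][1],proj("top",P(-ry*s2,ry*s2))-ty[k][0],proj("top",P(ry*s2,-ry*s2))-ty[k][1],
            proj("side",P(0,r))-sg[k],proj("side",P(-ry*s2,ry*s2))-sy[k]]
    return np.concatenate(e)
f=least_squares(res,[.45,.1,.15,-.2,.028,.028])
print(f.x,np.sqrt(np.mean(f.fun**2))); print(f.fun.reshape(4,6,2).round(2))
np.save("fit.npy",f.x)
E
python3 fit.py
python3 - <<'E'
from h import *
print(tri((318.61,209.21),(283.49,194.8)))
E
```

```text
[ 0.52041469  0.10334479  0.14925313 -0.25486546  0.02509525  0.0239398 ] 0.2701170843424137
[[[-0.06 -0.34]
  [ 0.24 -0.28]
  [-0.14 -0.29]
  [-0.12 -0.2 ]
  [ 0.55 -0.07]
  [ 0.38 -0.12]]

 [[-0.2  -0.3 ]
  [ 0.08 -0.21]
  [ 0.03 -0.35]
  [-0.05 -0.06]
  [ 0.43  0.1 ]
  [ 0.53  0.07]]

 [[-0.14 -0.37]
  [ 0.07 -0.33]
  [ 0.04 -0.45]
  [-0.13 -0.25]
  [ 0.49  0.03]
  [ 0.39  0.07]]

 [[-0.22 -0.34]
  [-0.07 -0.22]
  [-0.06 -0.37]
  [-0.15 -0.18]
  [ 0.43  0.25]
  [ 0.47  0.14]]]
(array([0.51859949, 0.10402968, 0.15095699]), np.float64(0.002070774227248851))
```

```bash
cat >> h.py <<'E'
F=None
def knob_pose(k,a,h,du=0,dl=0):
    p=np.load("fit.npy"); C=cov(p[3]); u,l=K[k]
    P=p[:3]+C@np.array([u+du,l+dl,h]); U,L,N=C.T
    x=np.cos(a)*L+np.sin(a)*U; z=-N; y=np.cross(z,x)
    return P,np.stack([x,y,z],1)
def rel(P,M):
    from workcell import status
    s=status.get_state(); q=s["orientation"]; M0=R.from_quat([q[1],q[2],q[3],q[0]]).as_matrix()
    d=M0.T@(P-s["tcp_pos"]); r=R.from_matrix(M0.T@M).as_rotvec()
    return d.round(4),r.round(4)
def pr(k,a,h,**kw):
    d,r=rel(*knob_pose(k,a,h,**kw)); print(k,a,h,"xyz",d,"rot",r,"rows",round(max(np.linalg.norm(d)/.0417,np.degrees(np.linalg.norm(r))/7.16),1))
E
python3 - <<'E'
from h import *
pr("ul",0.15,.075)
pr("ul",0.15,.017)
print(knob_pose("ul",0.15,.075))
for b in ((396,214),):
  print(tri((360.61,186.79),b))
im=cv2.imread("pics/top0.png");h=cv2.cvtColor(im,cv2.COLOR_BGR2HSV)
for lo,hi in (((50,70,30),(85,255,255)),((0,120,60),(8,255,255))):
    m=cv2.inRange(h,lo,hi)
    m[:, :380]=0;m[:,420:]=0;m[:160]=0;m[230:]=0
    mm=cv2.moments(m,True);c=(mm['m10']/mm['m00'],mm['m01']/mm['m00']);print(c,mm['m00'])
    if lo[0]==50: print(tri((360.61,186.79),c))
E
```

```text
ul 0.15 0.075 xyz [-0.5322 -0.5638 -0.0102] rot [-0.153   0.6517 -2.3187] rows 19.3
ul 0.15 0.017 xyz [-0.5156 -0.5877  0.04  ] rot [-0.153   0.6517 -2.3187] rows 19.3
(array([0.54408515, 0.15401386, 0.24170503]), array([[ 0.37452092,  0.79096435,  0.48384861],
       [ 0.92420298, -0.36049734, -0.12605761],
       [ 0.07471907,  0.49438554, -0.8660254 ]]))
(array([ 0.45766884, -0.25950445,  0.01476593]), np.float64(0.0018296128642001843))
(396.54430379746833, 214.45569620253164) 79.0
(array([ 0.45700032, -0.26137842,  0.01369766]), np.float64(0.0035404289642746796))
(403.438202247191, 181.4943820224719) 89.0
```

carry_out(
  plan=[
    {"x": 0,"y": 0,"z": -0.04,"hand": 0.5},
    {"x": -0.532,"y": -0.564,"z": -0.08,"ax": -0.153,"ay": 0.652,"az": -2.319,"hand": 0.5},
    {"x": -0.532,"y": -0.564,"z": -0.08,"ax": -0.153,"ay": 0.652,"az": -2.319,"hand": 0.5},
    {"x": -0.532,"y": -0.564,"z": -0.08,"ax": -0.153,"ay": 0.652,"az": -2.319,"hand": 0.5},
    {"x": -0.532,"y": -0.564,"z": -0.08,"ax": -0.153,"ay": 0.652,"az": -2.319,"hand": 0.5},
    {"x": -0.532,"y": -0.564,"z": -0.08,"ax": -0.153,"ay": 0.652,"az": -2.319,"hand": 0.5},
    {"x": -0.532,"y": -0.564,"z": -0.08,"ax": -0.153,"ay": 0.652,"az": -2.319,"hand": 0.5},
    {"x": -0.532,"y": -0.564,"z": -0.08,"ax": -0.153,"ay": 0.652,"az": -2.319,"hand": 0.5},
  ],
)

```text
schema error: expected keys x, y, z, ax, ay, az, hand
```

```bash
python3 -c "
from h import *
from workcell import status
s=status.get_state();print(s['clock'],s['joint_pos'].round(2),s['tcp_pos'].round(3),s['finger_gap'])
pr('ul',.15,.09)"
```

```text
0.1 [-1.36  0.31  0.05  1.3  -0.    1.43] [ 0.197 -0.54   0.23 ] 0.0855351301583773
ul 0.15 0.09 xyz [-0.5365 -0.5577 -0.0232] rot [-0.153   0.6517 -2.3187] rows 19.3
```

carry_out(
  plan=[
    {"x": 0,"y": 0,"z": -0.04,"ax": 0,"ay": 0,"az": 0,"hand": 0.5},
    {"x": -0.532,"y": -0.564,"z": -0.08,"ax": -0.153,"ay": 0.652,"az": -2.319,"hand": 0.5},
    {"x": -0.532,"y": -0.564,"z": -0.08,"ax": -0.153,"ay": 0.652,"az": -2.319,"hand": 0.5},
    {"x": -0.532,"y": -0.564,"z": -0.08,"ax": -0.153,"ay": 0.652,"az": -2.319,"hand": 0.5},
    {"x": -0.532,"y": -0.564,"z": -0.08,"ax": -0.153,"ay": 0.652,"az": -2.319,"hand": 0.5},
    {"x": -0.532,"y": -0.564,"z": -0.08,"ax": -0.153,"ay": 0.652,"az": -2.319,"hand": 0.5},
    {"x": -0.532,"y": -0.564,"z": -0.08,"ax": -0.153,"ay": 0.652,"az": -2.319,"hand": 0.5},
    {"x": -0.532,"y": -0.564,"z": -0.08,"ax": -0.153,"ay": 0.652,"az": -2.319,"hand": 0.5},
  ],
)

```text
clock: 0.77
tcp_pos: [0.3279, -0.277, 0.2857]
orientation: [0.087, 0.976, -0.183, 0.079]
wrist_force: [1.1, -0.4, 0.0]
finger_gap: 0.0423
```

```bash
python3 -c "
from h import *
from workcell import status
s=status.get_state();print(s['clock'],s['joint_pos'].round(2),s['tcp_pos'].round(3),s['finger_gap'])
pr('ul',.15,.09)"
```

```text
0.7667 [-0.86 -0.17 -0.38  1.13 -0.04  1.07] [ 0.328 -0.277  0.286] 0.04233106426012302
ul 0.15 0.09 xyz [ 0.0381 -0.4792 -0.0306] rot [-0.0972  0.4136 -1.4729] rows 12.3
```

carry_out(
  plan=[
    {"x": 0.038,"y": -0.479,"z": -0.031,"ax": -0.097,"ay": 0.414,"az": -1.473,"hand": 0.5},
    {"x": 0.038,"y": -0.479,"z": -0.031,"ax": -0.097,"ay": 0.414,"az": -1.473,"hand": 0.5},
    {"x": 0.038,"y": -0.479,"z": -0.031,"ax": -0.097,"ay": 0.414,"az": -1.473,"hand": 0.5},
    {"x": 0.038,"y": -0.479,"z": -0.031,"ax": -0.097,"ay": 0.414,"az": -1.473,"hand": 0.5},
    {"x": 0.038,"y": -0.479,"z": -0.031,"ax": -0.097,"ay": 0.414,"az": -1.473,"hand": 0.5},
    {"x": 0.038,"y": -0.479,"z": -0.031,"ax": -0.097,"ay": 0.414,"az": -1.473,"hand": 0.5},
    {"x": 0.038,"y": -0.479,"z": -0.031,"ax": -0.097,"ay": 0.414,"az": -1.473,"hand": 0.5},
    {"x": 0.038,"y": -0.479,"z": -0.031,"ax": -0.097,"ay": 0.414,"az": -1.473,"hand": 0.5},
    {"x": 0.038,"y": -0.479,"z": -0.031,"ax": -0.097,"ay": 0.414,"az": -1.473,"hand": 0.5},
    {"x": 0.038,"y": -0.479,"z": -0.031,"ax": -0.097,"ay": 0.414,"az": -1.473,"hand": 0.5},
    {"x": 0.038,"y": -0.479,"z": -0.031,"ax": -0.097,"ay": 0.414,"az": -1.473,"hand": 0.5},
    {"x": 0.038,"y": -0.479,"z": -0.031,"ax": -0.097,"ay": 0.414,"az": -1.473,"hand": 0.5},
  ],
)

```text
clock: 1.77
tcp_pos: [0.5373, 0.1596, 0.2543]
orientation: [0.19, 0.815, 0.52, 0.172]
wrist_force: [-0.4, -1.4, 0.7]
finger_gap: 0.0428
```

```bash
python3 -c "
from h import *
from workcell import status,viewer
s=status.get_state();print(s['clock'],s['joint_pos'].round(2),s['tcp_pos'].round(3),s['finger_gap'],s['wrist_force'])
pr('ul',.15,.075);pr('ul',.15,.06)
im=viewer.read_camera('side')[:,:,::-1];cv2.imwrite('pics/s1.png',cv2.resize(im[60:290,200:440],None,fx=2.5,fy=2.5))
"
```

```text
1.7667 [ 0.29 -0.05 -0.45  0.71 -0.26  0.66] [0.537 0.16  0.254] 0.042760660551266615 [-0.36818135 -1.3918106   0.66330631]
ul 0.15 0.075 xyz [-0.0034  0.0013  0.0149] rot [-0.003   0.0067 -0.0285] rows 0.4
ul 0.15 0.06 xyz [-0.0033  0.0014  0.0299] rot [-0.003   0.0067 -0.0285] rows 0.7
```

View pics/s1.png

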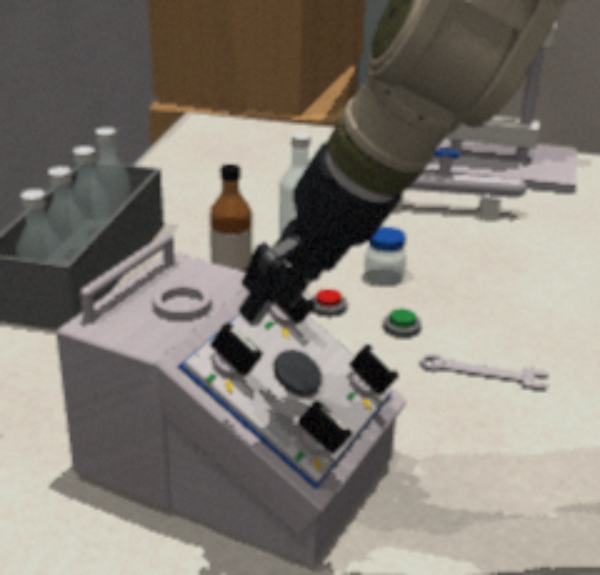

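carry_out(
  plan=[
    {"x": -0.0033,"y": 0.0014,"z": 0.03,"ax": -0.003,"ay": 0.007,"az": -0.029,"hand": 0.5},
    {"x": -0.003,"y": 0.0017,"z": 0.05,"ax": -0.003,"ay": 0.007,"az": -0.029,"hand": 0.5},
    {"x": -0.003,"y": 0.0017,"z": 0.073,"ax": -0.003,"ay": 0.007,"az": -0.029,"hand": 0.5},
    {"x": -0.003,"y": 0.0017,"z": 0.073,"ax": -0.003,"ay": 0.007,"az": -0.029,"hand": 0.5},
  ],
)

```text
clock: 2.15
tcp_pos: [0.5715, 0.1474, 0.1859]
orientation: [0.191, 0.805, 0.535, 0.17]
wrist_force: [-0.1, -0.5, -1.1]
finger_gap: 0.0429
```

```bash
python3 -c "
from h import *
from workcell import status,viewer
s=status.get_state();print(s['clock'],s['joint_pos'].round(2),s['tcp_pos'].round(3),s['finger_gap'],s['wrist_force'])
pr('ul',.15,.017)
im=viewer.read_camera('side')[:,:,::-1];cv2.imwrite('pics/s2.png',cv2.resize(im[130:270,230:370],None,fx=4,fy=4))
im=viewer.read_camera('top')[:,:,::-1];cv2.imwrite('pics/t2.png',cv2.resize(im[130:250,230:370],None,fx=4,fy=4))
"
```

```text
2.15 [ 0.24  0.05 -0.54  0.52 -0.23  0.58] [0.572 0.147 0.186] 0.04292147187729898 [-0.0588223  -0.46770833 -1.1187792 ]
ul 0.15 0.017 xyz [-0.      0.0035 -0.0044] rot [-0.0062  0.0007  0.0081] rows 0.1
```

View pics/s2.png

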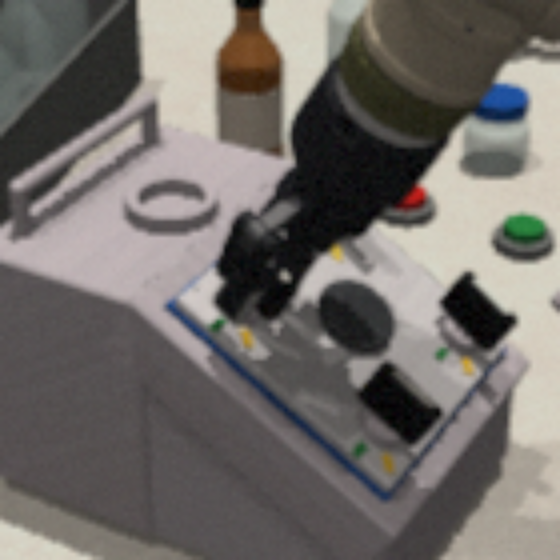

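View pics/t2.png

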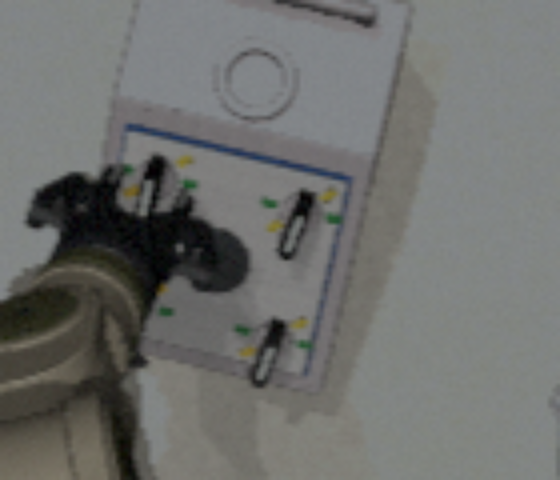

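carry_out(
  plan=[
    {"x": 0,"y": 0.0035,"z": -0.0044,"ax": -0.006,"ay": 0.001,"az": 0.008,"hand": 0.5},
    {"x": 0,"y": 0.0035,"z": -0.0044,"ax": -0.006,"ay": 0.001,"az": 0.008,"hand": 0.2},
    {"x": 0,"y": 0.0035,"z": -0.0044,"ax": -0.006,"ay": 0.001,"az": 0.008,"hand": 0},
    {"x": 0,"y": 0.0035,"z": -0.0044,"ax": -0.006,"ay": 0.001,"az": 0.008,"hand": 0},
    {"x": 0,"y": 0.0035,"z": -0.0044,"ax": -0.006,"ay": 0.001,"az": 0.008,"hand": 0},
  ],
  squeeze=30,
)

```text
clock: 2.67
tcp_pos: [0.5725, 0.1458, 0.197]
orientation: [0.195, 0.806, 0.531, 0.175]
wrist_force: [-6.9, -5.5, 7.2]
finger_gap: 0.0117
```

```bash
cat > st.py <<'E'
from h import *
import sys
from workcell import status,viewer
s=status.get_state();print(s['clock'],'j',s['joint_pos'].round(2),'gap',round(s['finger_gap'],4),'F',s['wrist_force'].round(1),'T',s['ft_torque'].round(2))
for a in sys.argv[1:]:
    k,an,hh=a.split(','); pr(k,float(an),float(hh))
E
python3 st.py ul,.15,.017 ul,.785,.017
```

```text
2.6667 j [ 0.24  0.03 -0.53  0.53 -0.24  0.58] gap 0.0117 F [-6.9 -5.5  7.2] T [-1.14  0.98 -0.66]
ul 0.15 0.017 xyz [ 0.0003 -0.0034  0.0045] rot [ 0.0061  0.0005 -0.001 ] rows 0.1
ul 0.785 0.017 xyz [ 0.0003 -0.0034  0.0045] rot [ 0.006  -0.0015  0.634 ] rows 5.1
```

```bash
python3 -c "
from workcell import viewer;viewer.read_camera('side')"; python3 st.py ul,.15,.017 ul,.785,.017
```

```text
2.7167 j [ 0.24  0.03 -0.53  0.53 -0.24  0.58] gap 0.0113 F [-6.9 -5.2  7.9] T [-1.14  0.97 -0.67]
ul 0.15 0.017 xyz [ 0.0003 -0.0034  0.0045] rot [ 0.006   0.0004 -0.0011] rows 0.1
ul 0.785 0.017 xyz [ 0.0003 -0.0034  0.0045] rot [ 0.006  -0.0015  0.6339] rows 5.1
```

carry_out(
  plan=[
    {"x": 0,"y": 0,"z": 0,"ax": 0,"ay": 0,"az": 0,"hand": 0.3},
    {"x": 0.0003,"y": -0.0034,"z": 0.0045,"ax": 0.006,"ay": 0,"az": 0,"hand": 0.3},
    {"x": 0.0003,"y": -0.0034,"z": 0.0045,"ax": 0.006,"ay": 0,"az": 0,"hand": 0.2},
    {"x": 0.0003,"y": -0.0034,"z": 0.0045,"ax": 0.006,"ay": 0,"az": 0,"hand": 0},
    {"x": 0.0003,"y": -0.0034,"z": 0.0045,"ax": 0.006,"ay": 0,"az": 0,"hand": 0},
    {"x": 0.0003,"y": -0.0034,"z": 0.0045,"ax": 0.006,"ay": 0,"az": 0,"hand": 0},
  ],
  squeeze=30,
)

```text
clock: 3.22
tcp_pos: [0.5716, 0.1465, 0.1911]
orientation: [0.192, 0.807, 0.531, 0.173]
wrist_force: [-5.2, -2.1, 2.1]
finger_gap: 0.0115
```

```bash
python3 st.py ul,.15,.017 ul,.785,.017
```

```text
3.2167 j [ 0.24  0.04 -0.53  0.53 -0.24  0.58] gap 0.0115 F [-5.2 -2.1  2.1] T [-0.3   0.82 -0.16]
ul 0.15 0.017 xyz [ 0.0004  0.0005 -0.0001] rot [-0.0007  0.0013 -0.0006] rows 0.0
ul 0.785 0.017 xyz [ 0.0004  0.0005 -0.0001] rot [-2.000e-04  1.500e-03  6.344e-01] rows 5.1
```

carry_out(
  plan=[
    {"x": 0,"y": 0,"z": 0,"ax": 0,"ay": 0,"az": 0.1,"hand": 0},
    {"x": 0,"y": 0,"z": 0,"ax": 0,"ay": 0,"az": 0.21,"hand": 0},
    {"x": 0,"y": 0,"z": 0,"ax": 0,"ay": 0,"az": 0.32,"hand": 0},
    {"x": 0,"y": 0,"z": 0,"ax": 0,"ay": 0,"az": 0.43,"hand": 0},
    {"x": 0,"y": 0,"z": 0,"ax": 0,"ay": 0,"az": 0.53,"hand": 0},
    {"x": 0,"y": 0,"z": 0,"ax": 0,"ay": 0,"az": 0.6,"hand": 0},
    {"x": 0,"y": 0,"z": 0,"ax": 0,"ay": 0,"az": 0.634,"hand": 0},
    {"x": 0,"y": 0,"z": 0,"ax": 0,"ay": 0,"az": 0.634,"hand": 0},
    {"x": 0,"y": 0,"z": 0,"ax": 0,"ay": 0,"az": 0.634,"hand": 0},
  ],
)

```text
clock: 3.97
tcp_pos: [0.572, 0.1469, 0.1913]
orientation: [0.129, 0.932, 0.254, 0.224]
wrist_force: [-0.6, 0.5, 0.8]
finger_gap: 0.0113
```

```bash
python3 st.py ul,.785,.017 ul,.785,.065 lr,.15,.065 lr,.15,.017
```

```text
3.9667 j [ 0.24  0.04 -0.53  0.53 -0.24  1.22] gap 0.0113 F [-0.6  0.5  0.8] T [0.34 0.38 0.04]
ul 0.785 0.017 xyz [ 0.0001  0.0003 -0.0001] rot [-0.0002  0.0005  0.0011] rows 0.0
ul 0.785 0.065 xyz [ 0.0001  0.0003 -0.0481] rot [-0.0002  0.0005  0.0011] rows 1.2
lr 0.15 0.065 xyz [-0.1555  0.     -0.048 ] rot [-4.000e-04  4.000e-04 -6.339e-01] rows 5.1
lr 0.15 0.017 xyz [-1.555e-01  1.000e-04  0.000e+00] rot [-4.000e-04  4.000e-04 -6.339e-01] rows 5.1
```

carry_out(
  plan=[
    {"x": 0,"y": 0,"z": 0,"ax": 0,"ay": 0,"az": 0,"hand": 0.5},
    {"x": 0,"y": 0,"z": 0,"ax": 0,"ay": 0,"az": 0,"hand": 0.5},
    {"x": 0,"y": 0,"z": -0.03,"ax": 0,"ay": 0,"az": 0,"hand": 0.5},
    {"x": 0,"y": 0,"z": -0.048,"ax": 0,"ay": 0,"az": 0,"hand": 0.5},
    {"x": -0.03,"y": 0,"z": -0.048,"ax": 0,"ay": 0,"az": -0.11,"hand": 0.5},
    {"x": -0.065,"y": 0,"z": -0.048,"ax": 0,"ay": 0,"az": -0.23,"hand": 0.5},
    {"x": -0.1,"y": 0,"z": -0.048,"ax": 0,"ay": 0,"az": -0.35,"hand": 0.5},
    {"x": -0.135,"y": 0,"z": -0.048,"ax": 0,"ay": 0,"az": -0.47,"hand": 0.5},
    {"x": -0.1555,"y": 0,"z": -0.048,"ax": 0,"ay": 0,"az": -0.58,"hand": 0.5},
    {"x": -0.1555,"y": 0,"z": -0.03,"ax": 0,"ay": 0,"az": -0.634,"hand": 0.5},
    {"x": -0.1555,"y": 0,"z": -0.01,"ax": 0,"ay": 0,"az": -0.634,"hand": 0.5},
    {"x": -0.1555,"y": 0,"z": 0,"ax": 0,"ay": 0,"az": -0.634,"hand": 0.5},
  ],
)

```text
clock: 4.97
tcp_pos: [0.4521, 0.0638, 0.1355]
orientation: [0.192, 0.806, 0.532, 0.173]
wrist_force: [0.2, -0.4, 0.3]
finger_gap: 0.0426
```

```bash
python3 -c "
from h import *
from workcell import viewer
im=viewer.read_camera('top')[:,:,::-1];cv2.imwrite('pics/t3.png',cv2.resize(im[130:250,230:370],None,fx=4.5,fy=4.5,interpolation=cv2.INTER_CUBIC))
im=viewer.read_camera('side')[:,:,::-1];cv2.imwrite('pics/s3.png',cv2.resize(im[130:270,230:370],None,fx=4,fy=4,interpolation=cv2.INTER_CUBIC))
"; python3 st.py lr,.15,.017
```

```text
5.0667 j [ 0.07 -0.2  -0.9   0.37 -0.16  0.43] gap 0.0427 F [ 0.1 -0.5  0.4] T [0.14 0.46 0.04]
lr 0.15 0.017 xyz [ 0.0008  0.0013 -0.001 ] rot [-0.0028  0.0018  0.0002] rows 0.0
```

View pics/t3.png

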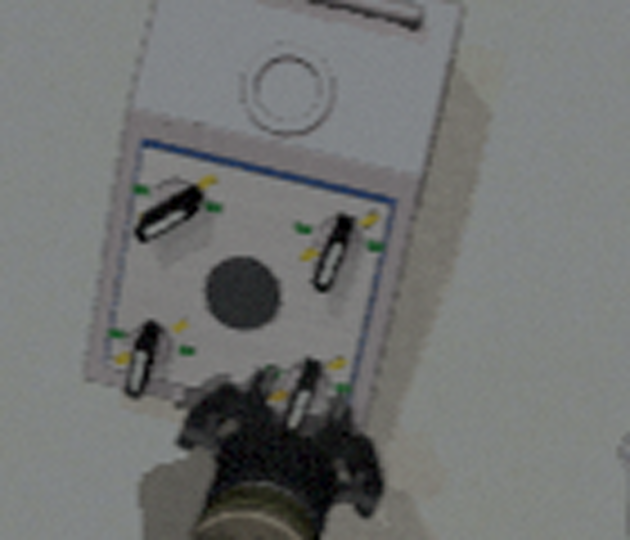

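View pics/s3.png

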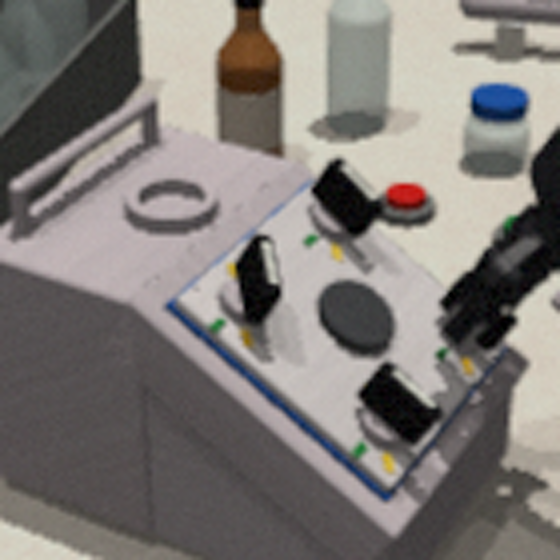

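carry_out(
  plan=[
    {"x": 0.0008,"y": 0.0013,"z": -0.001,"ax": -0.003,"ay": 0.002,"az": 0,"hand": 0},
    {"x": 0.0008,"y": 0.0013,"z": -0.001,"ax": -0.003,"ay": 0.002,"az": 0,"hand": 0},
    {"x": 0.0008,"y": 0.0013,"z": -0.001,"ax": -0.003,"ay": 0.002,"az": 0,"hand": 0},
    {"x": 0.0008,"y": 0.0013,"z": -0.001,"ax": -0.003,"ay": 0.002,"az": 0,"hand": 0},
  ],
  squeeze=30,
)

```text
clock: 5.4
tcp_pos: [0.4521, 0.0637, 0.1372]
orientation: [0.193, 0.806, 0.532, 0.173]
wrist_force: [-3.6, -4.1, 3.9]
finger_gap: 0.0116
```

```bash
python3 st.py lr,.15,.017 lr,.785,.017
```

```text
5.4 j [ 0.07 -0.2  -0.9   0.37 -0.16  0.43] gap 0.0116 F [-3.6 -4.1  3.9] T [-0.64  0.69 -0.35]
lr 0.15 0.017 xyz [ 0.0005 -0.0005  0.0006] rot [0.0015 0.0014 0.0004] rows 0.0
lr 0.785 0.017 xyz [ 0.0005 -0.0005  0.0006] rot [0.0019 0.0009 0.6354] rows 5.1
```

carry_out(
  plan=[
    {"x": 0,"y": 0,"z": 0,"ax": 0,"ay": 0,"az": 0.1,"hand": 0},
    {"x": 0,"y": 0,"z": 0,"ax": 0,"ay": 0,"az": 0.21,"hand": 0},
    {"x": 0,"y": 0,"z": 0,"ax": 0,"ay": 0,"az": 0.32,"hand": 0},
    {"x": 0,"y": 0,"z": 0,"ax": 0,"ay": 0,"az": 0.43,"hand": 0},
    {"x": 0,"y": 0,"z": 0,"ax": 0,"ay": 0,"az": 0.53,"hand": 0},
    {"x": 0,"y": 0,"z": 0,"ax": 0,"ay": 0,"az": 0.6,"hand": 0},
    {"x": 0,"y": 0,"z": 0,"ax": 0,"ay": 0,"az": 0.635,"hand": 0},
    {"x": 0,"y": 0,"z": 0,"ax": 0,"ay": 0,"az": 0.635,"hand": 0},
    {"x": 0,"y": 0,"z": 0,"ax": 0,"ay": 0,"az": 0.635,"hand": 0},
  ],
)

```text
clock: 6.15
tcp_pos: [0.4521, 0.0636, 0.1373]
orientation: [0.13, 0.932, 0.254, 0.225]
wrist_force: [2.0, -2.3, -4.0]
finger_gap: 0.0115
```

```bash
python3 st.py lr,.785,.017 ur,.15,.065 ur,.15,.017
```

```text
6.15 j [ 0.07 -0.2  -0.9   0.37 -0.16  1.07] gap 0.0115 F [ 2.  -2.3 -4. ] T [-0.09  0.36 -0.27]
lr 0.785 0.017 xyz [ 0.0001 -0.0008  0.0007] rot [0.0024 0.0002 0.0013] rows 0.0
ur 0.15 0.065 xyz [ 0.0777  0.0772 -0.0471] rot [ 0.0022  0.001  -0.6337] rows 5.1
ur 0.15 0.017 xyz [0.0778 0.0771 0.0009] rot [ 0.0022  0.001  -0.6337] rows 5.1
```

carry_out(
  plan=[
    {"x": 0,"y": 0,"z": 0,"ax": 0,"ay": 0,"az": 0,"hand": 0.5},
    {"x": 0,"y": 0,"z": 0,"ax": 0,"ay": 0,"az": 0,"hand": 0.5},
    {"x": 0,"y": 0,"z": -0.03,"ax": 0,"ay": 0,"az": 0,"hand": 0.5},
    {"x": 0,"y": 0,"z": -0.048,"ax": 0,"ay": 0,"az": 0,"hand": 0.5},
    {"x": 0.015,"y": 0.015,"z": -0.048,"ax": 0,"ay": 0,"az": -0.11,"hand": 0.5},
    {"x": 0.035,"y": 0.035,"z": -0.048,"ax": 0,"ay": 0,"az": -0.23,"hand": 0.5},
    {"x": 0.055,"y": 0.055,"z": -0.048,"ax": 0,"ay": 0,"az": -0.35,"hand": 0.5},
    {"x": 0.07,"y": 0.07,"z": -0.048,"ax": 0,"ay": 0,"az": -0.47,"hand": 0.5},
    {"x": 0.0778,"y": 0.077,"z": -0.048,"ax": 0.002,"ay": 0.001,"az": -0.58,"hand": 0.5},
    {"x": 0.0778,"y": 0.077,"z": -0.03,"ax": 0.002,"ay": 0.001,"az": -0.634,"hand": 0.5},
    {"x": 0.0778,"y": 0.077,"z": -0.01,"ax": 0.002,"ay": 0.001,"az": -0.634,"hand": 0.5},
    {"x": 0.0778,"y": 0.077,"z": 0.001,"ax": 0.002,"ay": 0.001,"az": -0.634,"hand": 0.5},
  ],
)

```text
clock: 7.15
tcp_pos: [0.545, 0.0403, 0.1905]
orientation: [0.192, 0.806, 0.532, 0.173]
wrist_force: [-0.3, -0.1, -0.2]
finger_gap: 0.0426
```

```bash
python3 -c "
from h import *
from workcell import viewer
im=viewer.read_camera('top')[:,:,::-1];cv2.imwrite('pics/t4.png',cv2.resize(im[130:250,230:370],None,fx=4.5,fy=4.5,interpolation=cv2.INTER_CUBIC))
"; python3 st.py ur,.15,.017
```

```text
7.2 j [-0.01 -0.08 -0.66  0.48 -0.12  0.37] gap 0.0427 F [ 0.  -1.2 -1.1] T [ 0.15  0.47 -0.03]
ur 0.15 0.017 xyz [ 0.0003  0.0015 -0.0025] rot [-0.0028  0.0008  0.001 ] rows 0.1
```

View pics/t4.png

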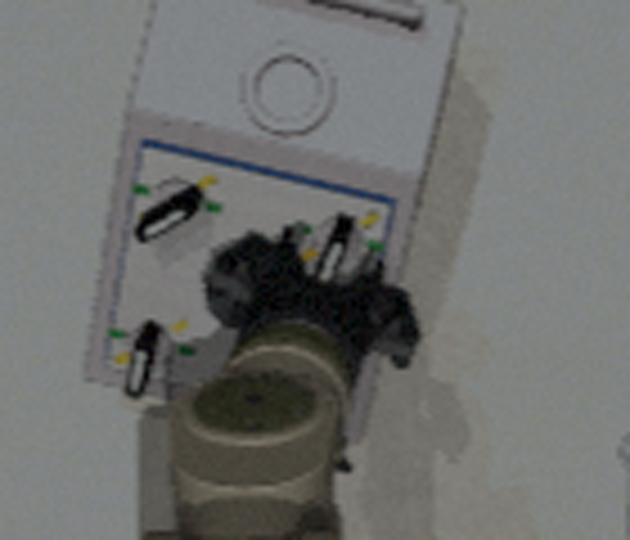

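Gripper straddles the UR wing at (335,248). Closing.

carry_out(
  plan=[
    {"x": 0.0003,"y": 0.0008,"z": -0.001,"ax": -0.001,"ay": 0.001,"az": 0.001,"hand": 0},
    {"x": 0.0003,"y": 0.0008,"z": -0.001,"ax": -0.001,"ay": 0.001,"az": 0.001,"hand": 0},
    {"x": 0.0003,"y": 0.0008,"z": -0.001,"ax": -0.001,"ay": 0.001,"az": 0.001,"hand": 0},
    {"x": 0.0003,"y": 0.0008,"z": -0.001,"ax": -0.001,"ay": 0.001,"az": 0.001,"hand": 0},
  ],
  squeeze=30,
)

```text
clock: 7.53
tcp_pos: [0.5444, 0.04, 0.1905]
orientation: [0.192, 0.806, 0.532, 0.173]
wrist_force: [-2.5, -3.5, -0.5]
finger_gap: 0.0113
```

```bash
python3 st.py ur,.15,.017 ur,.785,.017
```

```text
7.5333 j [-0.01 -0.08 -0.66  0.49 -0.12  0.37] gap 0.0113 F [-2.5 -3.5 -0.5] T [-0.42  0.64 -0.16]
ur 0.15 0.017 xyz [ 0.0003  0.0004 -0.0008] rot [-0.0008  0.0006  0.0002] rows 0.0
ur 0.785 0.017 xyz [ 0.0003  0.0004 -0.0008] rot [-6.000e-04  9.000e-04  6.352e-01] rows 5.1
```

carry_out(
  plan=[
    {"x": 0,"y": 0,"z": 0,"ax": 0,"ay": 0,"az": 0.1,"hand": 0},
    {"x": 0,"y": 0,"z": 0,"ax": 0,"ay": 0,"az": 0.21,"hand": 0},
    {"x": 0,"y": 0,"z": 0,"ax": 0,"ay": 0,"az": 0.32,"hand": 0},
    {"x": 0,"y": 0,"z": 0,"ax": 0,"ay": 0,"az": 0.43,"hand": 0},
    {"x": 0,"y": 0,"z": 0,"ax": 0,"ay": 0,"az": 0.53,"hand": 0},
    {"x": 0,"y": 0,"z": 0,"ax": 0,"ay": 0,"az": 0.6,"hand": 0},
    {"x": 0,"y": 0,"z": 0,"ax": 0,"ay": 0,"az": 0.635,"hand": 0},
    {"x": 0,"y": 0,"z": 0,"ax": 0,"ay": 0,"az": 0.635,"hand": 0},
    {"x": 0,"y": 0,"z": 0,"ax": 0,"ay": 0,"az": 0.635,"hand": 0},
  ],
)

```text
clock: 8.28
tcp_pos: [0.5448, 0.0404, 0.1908]
orientation: [0.128, 0.932, 0.253, 0.225]
wrist_force: [5.5, -0.3, -6.1]
finger_gap: 0.011
```

```bash
python3 st.py ur,.785,.017 ll,.15,.065 ll,.15,.017
```

```text
8.2833 j [-0.01 -0.08 -0.66  0.48 -0.12  1.  ] gap 0.011 F [ 5.5 -0.3 -6.1] T [ 0.27  0.06 -0.01]
ur 0.785 0.017 xyz [-0.0001  0.0002 -0.0007] rot [-0.0007 -0.0004 -0.0002] rows 0.0
ll 0.15 0.065 xyz [-0.     -0.1554 -0.0486] rot [-5.000e-04 -6.000e-04 -6.352e-01] rows 5.1
ll 0.15 0.017 xyz [-1.000e-04 -1.554e-01 -6.000e-04] rot [-5.000e-04 -6.000e-04 -6.352e-01] rows 5.1
```

carry_out(
  plan=[
    {"x": 0,"y": 0,"z": 0,"ax": 0,"ay": 0,"az": 0,"hand": 0.5},
    {"x": 0,"y": 0,"z": 0,"ax": 0,"ay": 0,"az": 0,"hand": 0.5},
    {"x": 0,"y": 0,"z": -0.03,"ax": 0,"ay": 0,"az": 0,"hand": 0.5},
    {"x": 0,"y": 0,"z": -0.048,"ax": 0,"ay": 0,"az": 0,"hand": 0.5},
    {"x": 0,"y": -0.03,"z": -0.048,"ax": 0,"ay": 0,"az": -0.11,"hand": 0.5},
    {"x": 0,"y": -0.065,"z": -0.048,"ax": 0,"ay": 0,"az": -0.23,"hand": 0.5},
    {"x": 0,"y": -0.1,"z": -0.048,"ax": 0,"ay": 0,"az": -0.35,"hand": 0.5},
    {"x": 0,"y": -0.135,"z": -0.048,"ax": 0,"ay": 0,"az": -0.47,"hand": 0.5},
    {"x": 0,"y": -0.155,"z": -0.048,"ax": 0,"ay": 0,"az": -0.58,"hand": 0.5},
    {"x": 0,"y": -0.1554,"z": -0.03,"ax": 0,"ay": 0,"az": -0.635,"hand": 0.5},
    {"x": 0,"y": -0.1554,"z": -0.01,"ax": 0,"ay": 0,"az": -0.635,"hand": 0.5},
    {"x": 0,"y": -0.1554,"z": -0.001,"ax": 0,"ay": 0,"az": -0.635,"hand": 0.5},
  ],
)

```text
clock: 9.28
tcp_pos: [0.4798, 0.1717, 0.136]
orientation: [0.192, 0.806, 0.533, 0.174]
wrist_force: [0.4, -0.4, -0.2]
finger_gap: 0.0427
```

```bash
python3 -c "
from h import *
from workcell import viewer
im=viewer.read_camera('top')[:,:,::-1];cv2.imwrite('pics/t5.png',cv2.resize(im[130:250,230:370],None,fx=4.5,fy=4.5,interpolation=cv2.INTER_CUBIC))
"; python3 st.py ll,.15,.017
```

```text
9.3333 j [ 0.35 -0.03 -0.76  0.41 -0.29  0.69] gap 0.042 F [ 0.2 -1.  -0.8] T [ 0.14  0.41 -0.01]
ll 0.15 0.017 xyz [ 0.      0.0012 -0.0012] rot [-0.0019 -0.0003  0.0011] rows 0.0
```

View pics/t5.png

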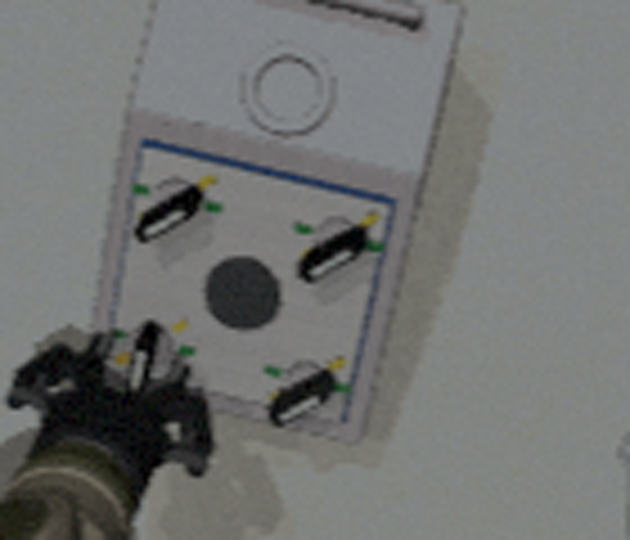

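UL (170,212), UR (335,252) and LR (302,396) now all line up with their yellow marks. The gripper straddles LL.

carry_out(
  plan=[
    {"x": 0,"y": 0.0007,"z": -0.0007,"ax": -0.001,"ay": 0,"az": 0.001,"hand": 0},
    {"x": 0,"y": 0.0007,"z": -0.0007,"ax": -0.001,"ay": 0,"az": 0.001,"hand": 0},
    {"x": 0,"y": 0.0007,"z": -0.0007,"ax": -0.001,"ay": 0,"az": 0.001,"hand": 0},
    {"x": 0,"y": 0.0007,"z": -0.0007,"ax": -0.001,"ay": 0,"az": 0.001,"hand": 0},
  ],
  squeeze=30,
)

```text
clock: 9.67
tcp_pos: [0.4793, 0.1703, 0.1363]
orientation: [0.192, 0.806, 0.532, 0.173]
wrist_force: [-3.3, -2.7, 2.1]
finger_gap: 0.0116
```

```bash
python3 st.py ll,.15,.017 ll,.785,.017
```

```text
9.6667 j [ 0.35 -0.04 -0.76  0.41 -0.29  0.69] gap 0.0116 F [-3.3 -2.7  2.1] T [-0.5   0.88 -0.24]
ll 0.15 0.017 xyz [0.0007 0.0005 0.0002] rot [-0.0005  0.0008  0.0002] rows 0.0
ll 0.785 0.017 xyz [0.0007 0.0005 0.0002] rot [-3.000e-04  9.000e-04  6.352e-01] rows 5.1
```

carry_out(
  plan=[
    {"x": 0,"y": 0,"z": 0,"ax": 0,"ay": 0,"az": 0.1,"hand": 0},
    {"x": 0,"y": 0,"z": 0,"ax": 0,"ay": 0,"az": 0.21,"hand": 0},
    {"x": 0,"y": 0,"z": 0,"ax": 0,"ay": 0,"az": 0.32,"hand": 0},
    {"x": 0,"y": 0,"z": 0,"ax": 0,"ay": 0,"az": 0.43,"hand": 0},
    {"x": 0,"y": 0,"z": 0,"ax": 0,"ay": 0,"az": 0.53,"hand": 0},
    {"x": 0,"y": 0,"z": 0,"ax": 0,"ay": 0,"az": 0.6,"hand": 0},
    {"x": 0,"y": 0,"z": 0,"ax": 0,"ay": 0,"az": 0.635,"hand": 0},
    {"x": 0,"y": 0,"z": 0,"ax": 0,"ay": 0,"az": 0.635,"hand": 0},
    {"x": 0,"y": 0,"z": 0,"ax": 0,"ay": 0,"az": 0.635,"hand": 0},
  ],
)

```text
clock: 10.42
tcp_pos: [0.4795, 0.1707, 0.1365]
orientation: [0.128, 0.932, 0.254, 0.224]
wrist_force: [5.1, 1.2, -7.1]
finger_gap: 0.0116
```

```bash
python3 st.py ll,.785,.017 ul,.785,.065 ul,.785,.017
```

```text
10.4167 j [ 0.35 -0.04 -0.76  0.41 -0.29  1.33] gap 0.0116 F [ 5.1  1.2 -7.1] T [0.59 0.34 0.21]
ll 0.785 0.017 xyz [0.0003 0.0001 0.0003] rot [-0.0009 -0.0001  0.0008] rows 0.0
ul 0.785 0.065 xyz [ 0.078   0.078  -0.0478] rot [-0.0009 -0.0001  0.0008] rows 2.9
ul 0.785 0.017 xyz [0.078  0.078  0.0002] rot [-0.0009 -0.0001  0.0008] rows 2.6
```

carry_out(
  plan=[
    {"x": 0,"y": 0,"z": 0,"ax": 0,"ay": 0,"az": 0,"hand": 0.5},
    {"x": 0,"y": 0,"z": 0,"ax": 0,"ay": 0,"az": 0,"hand": 0.5},
    {"x": 0,"y": 0,"z": -0.03,"ax": 0,"ay": 0,"az": 0,"hand": 0.5},
    {"x": 0,"y": 0,"z": -0.048,"ax": 0,"ay": 0,"az": 0,"hand": 0.5},
    {"x": 0.02,"y": 0.02,"z": -0.048,"ax": 0,"ay": 0,"az": 0,"hand": 0.5},
    {"x": 0.045,"y": 0.045,"z": -0.048,"ax": 0,"ay": 0,"az": 0,"hand": 0.5},
    {"x": 0.067,"y": 0.067,"z": -0.048,"ax": 0,"ay": 0,"az": 0,"hand": 0.5},
    {"x": 0.078,"y": 0.078,"z": -0.048,"ax": 0,"ay": 0,"az": 0,"hand": 0.5},
    {"x": 0.078,"y": 0.078,"z": -0.03,"ax": 0,"ay": 0,"az": 0,"hand": 0.5},
    {"x": 0.078,"y": 0.078,"z": -0.01,"ax": 0,"ay": 0,"az": 0,"hand": 0.5},
    {"x": 0.078,"y": 0.078,"z": 0,"ax": 0,"ay": 0,"az": 0,"hand": 0.5},
    {"x": 0.078,"y": 0.078,"z": 0,"ax": 0,"ay": 0,"az": 0,"hand": 0.5},
  ],
)

```text
clock: 11.42
tcp_pos: [0.5712, 0.146, 0.1892]
orientation: [0.129, 0.932, 0.254, 0.223]
wrist_force: [0.1, -0.2, -0.3]
finger_gap: 0.0424
```

```bash
python3 -c "
from h import *
from workcell import viewer
im=viewer.read_camera('top')[:,:,::-1];cv2.imwrite('pics/t6.png',cv2.resize(im[130:250,230:370],None,fx=4.5,fy=4.5,interpolation=cv2.INTER_CUBIC))
"; python3 st.py ul,.785,.017
```

```text
11.4667 j [ 0.23  0.04 -0.53  0.53 -0.24  1.22] gap 0.0428 F [-0.8 -0.3  0.3] T [ 0.12  0.44 -0.03]
ul 0.785 0.017 xyz [ 0.0013  0.0005 -0.0006] rot [-0.0015  0.0026  0.0013] rows 0.0
```

View pics/t6.png

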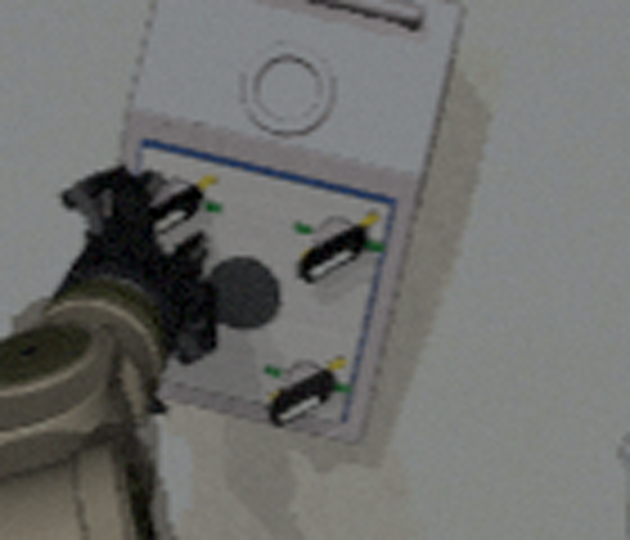

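carry_out(
  plan=[
    {"x": 0.001,"y": 0.0005,"z": -0.0006,"ax": -0.001,"ay": 0.002,"az": 0,"hand": 0},
    {"x": 0.001,"y": 0.0005,"z": -0.0006,"ax": -0.001,"ay": 0.002,"az": 0,"hand": 0},
    {"x": 0.001,"y": 0.0005,"z": -0.0006,"ax": -0.001,"ay": 0.002,"az": 0,"hand": 0},
    {"x": 0.001,"y": 0.0005,"z": -0.0006,"ax": -0.001,"ay": 0.002,"az": 0,"hand": 0},
  ],
  squeeze=40,
)

```text
clock: 11.8
tcp_pos: [0.5716, 0.1467, 0.1925]
orientation: [0.129, 0.932, 0.254, 0.225]
wrist_force: [-4.5, -1.2, 3.9]
finger_gap: 0.0113
```

```bash
python3 st.py ul,.785,.017 ul,1.571,.017
```

```text
11.8 j [ 0.24  0.04 -0.53  0.53 -0.24  1.22] gap 0.0113 F [-4.5 -1.2  3.9] T [-0.11  0.75 -0.17]
ul 0.785 0.017 xyz [ 0.     -0.0002  0.0012] rot [ 0.0001 -0.0003  0.0016] rows 0.0
ul 1.571 0.017 xyz [ 0.     -0.0002  0.0012] rot [-0.000e+00 -3.000e-04  7.876e-01] rows 6.3
```

Turn to just short of the stop, then press lightly past it.

carry_out(
  plan=[
    {"x": 0,"y": 0,"z": 0,"ax": 0,"ay": 0,"az": 0.1,"hand": 0},
    {"x": 0,"y": 0,"z": 0,"ax": 0,"ay": 0,"az": 0.21,"hand": 0},
    {"x": 0,"y": 0,"z": 0,"ax": 0,"ay": 0,"az": 0.32,"hand": 0},
    {"x": 0,"y": 0,"z": 0,"ax": 0,"ay": 0,"az": 0.43,"hand": 0},
    {"x": 0,"y": 0,"z": 0,"ax": 0,"ay": 0,"az": 0.54,"hand": 0},
    {"x": 0,"y": 0,"z": 0,"ax": 0,"ay": 0,"az": 0.64,"hand": 0},
    {"x": 0,"y": 0,"z": 0,"ax": 0,"ay": 0,"az": 0.72,"hand": 0},
    {"x": 0,"y": 0,"z": 0,"ax": 0,"ay": 0,"az": 0.77,"hand": 0},
    {"x": 0,"y": 0,"z": 0,"ax": 0,"ay": 0,"az": 0.8,"hand": 0},
    {"x": 0,"y": 0,"z": 0,"ax": 0,"ay": 0,"az": 0.82,"hand": 0},
    {"x": 0,"y": 0,"z": 0,"ax": 0,"ay": 0,"az": 0.82,"hand": 0},
  ],
)

```text
clock: 12.72
tcp_pos: [0.5718, 0.1467, 0.1927]
orientation: [0.029, 0.956, -0.138, 0.258]
wrist_force: [2.6, -1.9, -3.3]
finger_gap: 0.0115
```

```bash
python3 st.py ul,1.571,.017 lr,.785,.065 lr,.785,.017
```

```text
12.7167 j [ 0.24  0.04 -0.53  0.53 -0.24  2.04] gap 0.0115 F [ 2.6 -1.9 -3.3] T [-0.47  0.2   0.61]
ul 1.571 0.017 xyz [-0.0003 -0.0001  0.0013] rot [-0.0001 -0.0009 -0.0316] rows 0.3
lr 0.785 0.065 xyz [-0.1067  0.1133 -0.0468] rot [ 3.000e-04 -8.000e-04 -8.176e-01] rows 6.5
lr 0.785 0.017 xyz [-0.1068  0.1133  0.0012] rot [ 3.000e-04 -8.000e-04 -8.176e-01] rows 6.5
```

carry_out(
  plan=[
    {"x": 0,"y": 0,"z": 0,"ax": 0,"ay": 0,"az": 0,"hand": 0.5},
    {"x": 0,"y": 0,"z": 0,"ax": 0,"ay": 0,"az": 0,"hand": 0.5},
    {"x": 0,"y": 0,"z": -0.03,"ax": 0,"ay": 0,"az": 0,"hand": 0.5},
    {"x": 0,"y": 0,"z": -0.048,"ax": 0,"ay": 0,"az": 0,"hand": 0.5},
    {"x": -0.02,"y": 0.02,"z": -0.048,"ax": 0,"ay": 0,"az": -0.12,"hand": 0.5},
    {"x": -0.04,"y": 0.043,"z": -0.048,"ax": 0,"ay": 0,"az": -0.24,"hand": 0.5},
    {"x": -0.06,"y": 0.065,"z": -0.048,"ax": 0,"ay": 0,"az": -0.36,"hand": 0.5},
    {"x": -0.08,"y": 0.085,"z": -0.048,"ax": 0,"ay": 0,"az": -0.48,"hand": 0.5},
    {"x": -0.095,"y": 0.102,"z": -0.048,"ax": 0,"ay": 0,"az": -0.6,"hand": 0.5},
    {"x": -0.1068,"y": 0.1133,"z": -0.048,"ax": 0,"ay": 0,"az": -0.72,"hand": 0.5},
    {"x": -0.1068,"y": 0.1133,"z": -0.03,"ax": 0,"ay": 0,"az": -0.818,"hand": 0.5},
    {"x": -0.1068,"y": 0.1133,"z": -0.02,"ax": 0,"ay": 0,"az": -0.818,"hand": 0.5},
  ],
)

```text
clock: 13.72
tcp_pos: [0.4414, 0.0666, 0.1547]
orientation: [0.129, 0.931, 0.255, 0.225]
wrist_force: [0.5, -0.2, -0.7]
finger_gap: 0.0426
```

```bash
python3 -c "
from h import *
from workcell import viewer
im=viewer.read_camera('top')[:,:,::-1];cv2.imwrite('pics/t7.png',cv2.resize(im[130:250,230:370],None,fx=4.5,fy=4.5,interpolation=cv2.INTER_CUBIC))
"; python3 st.py lr,.785,.017
```

```text
13.7667 j [ 0.08 -0.24 -0.88  0.43 -0.17  1.08] gap 0.0429 F [-0.2 -0.4 -0.9] T [0.09 0.39 0.03]
lr 0.785 0.017 xyz [0.0011 0.0004 0.02  ] rot [ 0.0004 -0.0001  0.0004] rows 0.5
```

View pics/t7.png

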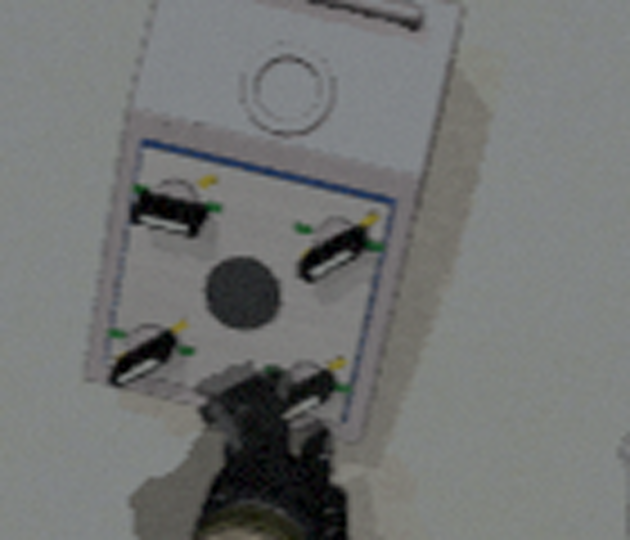

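carry_out(
  plan=[
    {"x": 0.0011,"y": 0.0004,"z": 0.012,"ax": 0,"ay": 0,"az": 0,"hand": 0.5},
    {"x": 0.0011,"y": 0.0004,"z": 0.02,"ax": 0,"ay": 0,"az": 0,"hand": 0.5},
    {"x": 0.0011,"y": 0.0004,"z": 0.02,"ax": 0,"ay": 0,"az": 0,"hand": 0.2},
    {"x": 0.0011,"y": 0.0004,"z": 0.02,"ax": 0,"ay": 0,"az": 0,"hand": 0},
    {"x": 0.0011,"y": 0.0004,"z": 0.02,"ax": 0,"ay": 0,"az": 0,"hand": 0},
    {"x": 0.0011,"y": 0.0004,"z": 0.02,"ax": 0,"ay": 0,"az": 0,"hand": 0},
  ],
  squeeze=40,
)

```text
clock: 14.27
tcp_pos: [0.4519, 0.0643, 0.137]
orientation: [0.129, 0.932, 0.254, 0.225]
wrist_force: [-3.3, -1.8, 1.1]
finger_gap: 0.0115
```

```bash
python3 st.py lr,.785,.017 lr,1.571,.017
```

```text
14.2667 j [ 0.07 -0.2  -0.9   0.37 -0.16  1.07] gap 0.0115 F [-3.3 -1.8  1.1] T [-0.12  0.72 -0.08]
lr 0.785 0.017 xyz [ 0.0001 -0.0001  0.0006] rot [0.0007 0.0001 0.0007] rows 0.0
lr 1.571 0.017 xyz [ 0.0001 -0.0001  0.0006] rot [ 7.000e-04 -2.000e-04  7.867e-01] rows 6.3
```

carry_out(
  plan=[
    {"x": 0,"y": 0,"z": 0,"ax": 0,"ay": 0,"az": 0.1,"hand": 0},
    {"x": 0,"y": 0,"z": 0,"ax": 0,"ay": 0,"az": 0.21,"hand": 0},
    {"x": 0,"y": 0,"z": 0,"ax": 0,"ay": 0,"az": 0.32,"hand": 0},
    {"x": 0,"y": 0,"z": 0,"ax": 0,"ay": 0,"az": 0.43,"hand": 0},
    {"x": 0,"y": 0,"z": 0,"ax": 0,"ay": 0,"az": 0.54,"hand": 0},
    {"x": 0,"y": 0,"z": 0,"ax": 0,"ay": 0,"az": 0.64,"hand": 0},
    {"x": 0,"y": 0,"z": 0,"ax": 0,"ay": 0,"az": 0.72,"hand": 0},
    {"x": 0,"y": 0,"z": 0,"ax": 0,"ay": 0,"az": 0.77,"hand": 0},
    {"x": 0,"y": 0,"z": 0,"ax": 0,"ay": 0,"az": 0.8,"hand": 0},
    {"x": 0,"y": 0,"z": 0,"ax": 0,"ay": 0,"az": 0.82,"hand": 0},
    {"x": 0,"y": 0,"z": 0,"ax": 0,"ay": 0,"az": 0.82,"hand": 0},
  ],
)

```text
clock: 15.18
tcp_pos: [0.4524, 0.0643, 0.1373]
orientation: [0.029, 0.956, -0.139, 0.258]
wrist_force: [6.5, -1.5, -6.8]
finger_gap: 0.0115
```

```bash
python3 st.py lr,1.571,.017 ur,.785,.065 ur,.785,.017
```

```text
15.1833 j [ 0.07 -0.2  -0.9   0.37 -0.16  1.89] gap 0.0115 F [ 6.5 -1.5 -6.8] T [-0.37  0.13  0.68]
lr 1.571 0.017 xyz [-0.0005  0.0001  0.0007] rot [ 0.0004 -0.0014 -0.0328] rows 0.3
ur 0.785 0.065 xyz [ 0.1095 -0.0035 -0.0472] rot [ 0.0009 -0.0012 -0.8188] rows 6.6
ur 0.785 0.017 xyz [ 0.1094 -0.0035  0.0008] rot [ 0.0009 -0.0012 -0.8188] rows 6.6
```

carry_out(
  plan=[
    {"x": 0,"y": 0,"z": 0,"ax": 0,"ay": 0,"az": 0,"hand": 0.5},
    {"x": 0,"y": 0,"z": 0,"ax": 0,"ay": 0,"az": 0,"hand": 0.5},
    {"x": 0,"y": 0,"z": -0.03,"ax": 0,"ay": 0,"az": 0,"hand": 0.5},
    {"x": 0,"y": 0,"z": -0.048,"ax": 0,"ay": 0,"az": 0,"hand": 0.5},
    {"x": 0.02,"y": 0,"z": -0.048,"ax": 0,"ay": 0,"az": -0.12,"hand": 0.5},
    {"x": 0.04,"y": -0.001,"z": -0.048,"ax": 0,"ay": 0,"az": -0.24,"hand": 0.5},
    {"x": 0.06,"y": -0.002,"z": -0.048,"ax": 0,"ay": 0,"az": -0.36,"hand": 0.5},
    {"x": 0.08,"y": -0.003,"z": -0.048,"ax": 0,"ay": 0,"az": -0.48,"hand": 0.5},
    {"x": 0.1,"y": -0.0035,"z": -0.048,"ax": 0,"ay": 0,"az": -0.6,"hand": 0.5},
    {"x": 0.1094,"y": -0.0035,"z": -0.048,"ax": 0,"ay": 0,"az": -0.72,"hand": 0.5},
    {"x": 0.1094,"y": -0.0035,"z": -0.03,"ax": 0.001,"ay": -0.001,"az": -0.819,"hand": 0.5},
    {"x": 0.1094,"y": -0.0035,"z": -0.02,"ax": 0.001,"ay": -0.001,"az": -0.819,"hand": 0.5},
  ],
)

```text
clock: 16.18
tcp_pos: [0.5359, 0.0426, 0.2105]
orientation: [0.129, 0.931, 0.255, 0.226]
wrist_force: [-0.2, -1.1, -0.7]
finger_gap: 0.0428
```

```bash
python3 -c "
from h import *
from workcell import viewer
im=viewer.read_camera('top')[:,:,::-1];cv2.imwrite('pics/t8.png',cv2.resize(im[160:240,240:330],None,fx=7,fy=7,interpolation=cv2.INTER_CUBIC))
"; python3 st.py ur,.785,.017
```

```text
16.2333 j [ 0.   -0.12 -0.64  0.54 -0.13  1.01] gap 0.043 F [-0.8 -0.9 -1.1] T [ 0.14  0.46 -0.01]
ur 0.785 0.017 xyz [0.0005 0.0002 0.0192] rot [-0.0007  0.0011  0.0004] rows 0.5
```

View pics/t8.png

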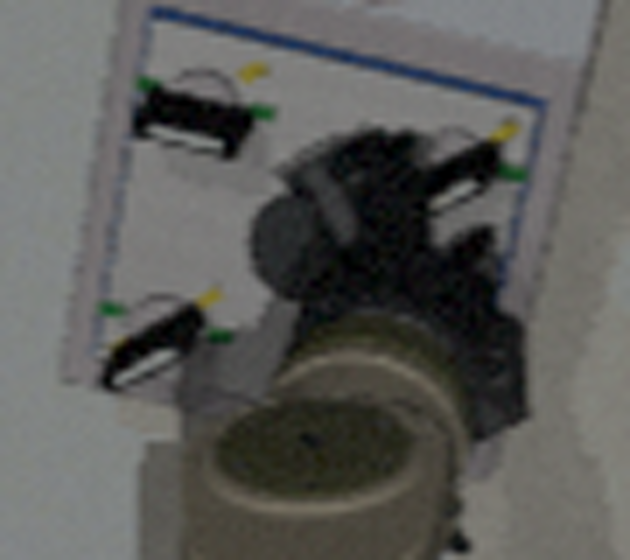

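UL (190,130) is level and parallel to the cover edge, and the gripper is over UR (465,180). Grasping UR.

carry_out(
  plan=[
    {"x": 0.0005,"y": 0.0002,"z": 0.012,"ax": 0,"ay": 0,"az": 0,"hand": 0.5},
    {"x": 0.0005,"y": 0.0002,"z": 0.0192,"ax": 0,"ay": 0,"az": 0,"hand": 0.5},
    {"x": 0.0005,"y": 0.0002,"z": 0.0192,"ax": 0,"ay": 0,"az": 0,"hand": 0.2},
    {"x": 0.0005,"y": 0.0002,"z": 0.0192,"ax": 0,"ay": 0,"az": 0,"hand": 0},
    {"x": 0.0005,"y": 0.0002,"z": 0.0192,"ax": 0,"ay": 0,"az": 0,"hand": 0},
    {"x": 0.0005,"y": 0.0002,"z": 0.0192,"ax": 0,"ay": 0,"az": 0,"hand": 0},
  ],
  squeeze=40,
)

```text
clock: 16.73
tcp_pos: [0.5442, 0.0403, 0.192]
orientation: [0.129, 0.932, 0.254, 0.224]
wrist_force: [-0.6, -0.4, 0.2]
finger_gap: 0.0112
```

```bash
python3 st.py ur,.785,.017 ur,1.571,.017
```

```text
16.7333 j [-0.   -0.08 -0.66  0.49 -0.12  1.  ] gap 0.0112 F [-0.6 -0.4  0.2] T [0.14 0.56 0.  ]
ur 0.785 0.017 xyz [-0.     -0.      0.0005] rot [-0.0006  0.0008  0.0005] rows 0.0
ur 1.571 0.017 xyz [-0.     -0.      0.0005] rot [-2.000e-04  1.000e-03  7.865e-01] rows 6.3
```

carry_out(
  plan=[
    {"x": 0,"y": 0,"z": 0,"ax": 0,"ay": 0,"az": 0.1,"hand": 0},
    {"x": 0,"y": 0,"z": 0,"ax": 0,"ay": 0,"az": 0.21,"hand": 0},
    {"x": 0,"y": 0,"z": 0,"ax": 0,"ay": 0,"az": 0.32,"hand": 0},
    {"x": 0,"y": 0,"z": 0,"ax": 0,"ay": 0,"az": 0.43,"hand": 0},
    {"x": 0,"y": 0,"z": 0,"ax": 0,"ay": 0,"az": 0.54,"hand": 0},
    {"x": 0,"y": 0,"z": 0,"ax": 0,"ay": 0,"az": 0.64,"hand": 0},
    {"x": 0,"y": 0,"z": 0,"ax": 0,"ay": 0,"az": 0.72,"hand": 0},
    {"x": 0,"y": 0,"z": 0,"ax": 0,"ay": 0,"az": 0.77,"hand": 0},
    {"x": 0,"y": 0,"z": 0,"ax": 0,"ay": 0,"az": 0.8,"hand": 0},
    {"x": 0,"y": 0,"z": 0,"ax": 0,"ay": 0,"az": 0.82,"hand": 0},
    {"x": 0,"y": 0,"z": 0,"ax": 0,"ay": 0,"az": 0.82,"hand": 0},
  ],
)

```text
clock: 17.65
tcp_pos: [0.5446, 0.0404, 0.1923]
orientation: [0.029, 0.956, -0.138, 0.257]
wrist_force: [5.4, 0.0, -5.8]
finger_gap: 0.0115
```

```bash
python3 st.py ur,1.571,.017 ll,.785,.065 ll,.785,.017
```

```text
17.65 j [-0.   -0.08 -0.66  0.49 -0.12  1.82] gap 0.0115 F [ 5.4  0.  -5.8] T [-0.29  0.05  0.82]
ur 1.571 0.017 xyz [-0.0005  0.0002  0.0006] rot [-0.0002  0.     -0.0327] rows 0.3
ll 0.785 0.065 xyz [-0.1141 -0.1061 -0.0473] rot [-2.000e-04 -0.000e+00 -8.187e-01] rows 6.6
ll 0.785 0.017 xyz [-0.1141 -0.1061  0.0007] rot [-2.000e-04 -0.000e+00 -8.187e-01] rows 6.6
```

carry_out(
  plan=[
    {"x": 0,"y": 0,"z": 0,"ax": 0,"ay": 0,"az": 0,"hand": 0.5},
    {"x": 0,"y": 0,"z": 0,"ax": 0,"ay": 0,"az": 0,"hand": 0.5},
    {"x": 0,"y": 0,"z": -0.03,"ax": 0,"ay": 0,"az": 0,"hand": 0.5},
    {"x": 0,"y": 0,"z": -0.048,"ax": 0,"ay": 0,"az": 0,"hand": 0.5},
    {"x": -0.02,"y": -0.018,"z": -0.048,"ax": 0,"ay": 0,"az": -0.12,"hand": 0.5},
    {"x": -0.043,"y": -0.04,"z": -0.048,"ax": 0,"ay": 0,"az": -0.24,"hand": 0.5},
    {"x": -0.065,"y": -0.06,"z": -0.048,"ax": 0,"ay": 0,"az": -0.36,"hand": 0.5},
    {"x": -0.085,"y": -0.08,"z": -0.048,"ax": 0,"ay": 0,"az": -0.48,"hand": 0.5},
    {"x": -0.102,"y": -0.095,"z": -0.048,"ax": 0,"ay": 0,"az": -0.6,"hand": 0.5},
    {"x": -0.1141,"y": -0.1061,"z": -0.048,"ax": 0,"ay": 0,"az": -0.72,"hand": 0.5},
    {"x": -0.1141,"y": -0.1061,"z": -0.03,"ax": 0,"ay": 0,"az": -0.819,"hand": 0.5},
    {"x": -0.1141,"y": -0.1061,"z": -0.02,"ax": 0,"ay": 0,"az": -0.819,"hand": 0.5},
  ],
)

```text
clock: 18.65
tcp_pos: [0.4697, 0.1747, 0.1541]
orientation: [0.129, 0.931, 0.257, 0.225]
wrist_force: [0.9, -0.9, 0.5]
finger_gap: 0.0431
```

```bash
python3 -c "
from h import *
from workcell import viewer
im=viewer.read_camera('top')[:,:,::-1];cv2.imwrite('pics/t9.png',cv2.resize(im[160:240,240:330],None,fx=7,fy=7,interpolation=cv2.INTER_CUBIC))
"; python3 st.py ll,.785,.017
```

```text
18.7 j [ 0.37 -0.07 -0.74  0.46 -0.3   1.34] gap 0.0426 F [ 0.5 -0.5 -1.3] T [0.1  0.45 0.  ]
ll 0.785 0.017 xyz [0.0007 0.0012 0.0193] rot [-0.0011  0.0007  0.0026] rows 0.5
```

View pics/t9.png

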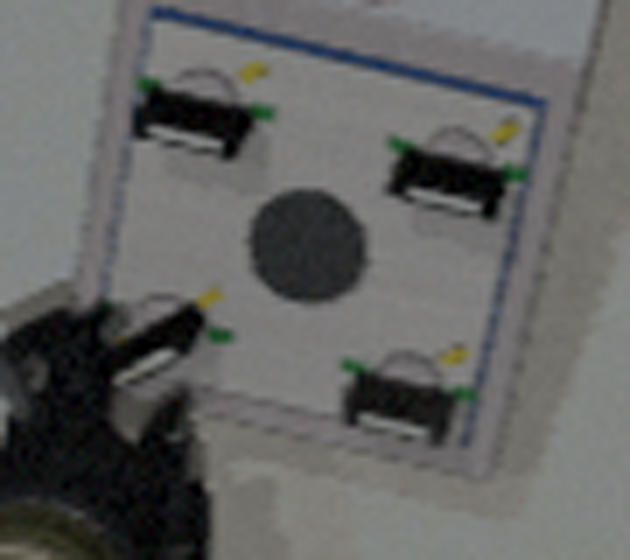

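UL, UR and LR are level with their green marks. LL (155,345) is next.

carry_out(
  plan=[
    {"x": 0.0007,"y": 0.001,"z": 0.012,"ax": -0.001,"ay": 0.001,"az": 0.002,"hand": 0.5},
    {"x": 0.0007,"y": 0.001,"z": 0.0193,"ax": -0.001,"ay": 0.001,"az": 0.002,"hand": 0.5},
    {"x": 0.0007,"y": 0.001,"z": 0.0193,"ax": -0.001,"ay": 0.001,"az": 0.002,"hand": 0.2},
    {"x": 0.0007,"y": 0.001,"z": 0.0193,"ax": -0.001,"ay": 0.001,"az": 0.002,"hand": 0},
    {"x": 0.0007,"y": 0.001,"z": 0.0193,"ax": -0.001,"ay": 0.001,"az": 0.002,"hand": 0},
    {"x": 0.0007,"y": 0.001,"z": 0.0193,"ax": -0.001,"ay": 0.001,"az": 0.002,"hand": 0},
  ],
  squeeze=40,
)

```text
clock: 19.2
tcp_pos: [0.4796, 0.1706, 0.1369]
orientation: [0.129, 0.932, 0.254, 0.225]
wrist_force: [-1.7, -2.1, 1.1]
finger_gap: 0.0112
```

```bash
python3 st.py ll,.785,.017 ll,1.571,.017
```

```text
19.2 j [ 0.35 -0.04 -0.76  0.41 -0.29  1.33] gap 0.0112 F [-1.7 -2.1  1.1] T [-0.22  0.63 -0.08]
ll 0.785 0.017 xyz [ 0.0002 -0.0001  0.0005] rot [0.0004 0.     0.0005] rows 0.0
ll 1.571 0.017 xyz [ 0.0002 -0.0001  0.0005] rot [ 4.000e-04 -1.000e-04  7.865e-01] rows 6.3
```

carry_out(
  plan=[
    {"x": 0,"y": 0,"z": 0,"ax": 0,"ay": 0,"az": 0.1,"hand": 0},
    {"x": 0,"y": 0,"z": 0,"ax": 0,"ay": 0,"az": 0.21,"hand": 0},
    {"x": 0,"y": 0,"z": 0,"ax": 0,"ay": 0,"az": 0.32,"hand": 0},
    {"x": 0,"y": 0,"z": 0,"ax": 0,"ay": 0,"az": 0.43,"hand": 0},
    {"x": 0,"y": 0,"z": 0,"ax": 0,"ay": 0,"az": 0.54,"hand": 0},
    {"x": 0,"y": 0,"z": 0,"ax": 0,"ay": 0,"az": 0.64,"hand": 0},
    {"x": 0,"y": 0,"z": 0,"ax": 0,"ay": 0,"az": 0.72,"hand": 0},
    {"x": 0,"y": 0,"z": 0,"ax": 0,"ay": 0,"az": 0.77,"hand": 0},
    {"x": 0,"y": 0,"z": 0,"ax": 0,"ay": 0,"az": 0.8,"hand": 0},
    {"x": 0,"y": 0,"z": 0,"ax": 0,"ay": 0,"az": 0.82,"hand": 0},
    {"x": 0,"y": 0,"z": 0,"ax": 0,"ay": 0,"az": 0.82,"hand": 0},
  ],
)

```text
clock: 20.12
tcp_pos: [0.48, 0.1706, 0.1372]
orientation: [0.029, 0.956, -0.139, 0.258]
wrist_force: [4.9, -0.9, -4.2]
finger_gap: 0.0112
```

```bash
python3 st.py ll,1.571,.017
python3 - <<'E'
from h import *
# button housing height: green cap centre via top ray at several heights and reprojection in side
for z in (.01,.02,.025,.03,.035): 
    P=plane("top",(396.5,214.4),[0,0,z],np.array([0,0,1.])); print(z,P.round(4),proj("side",P).round(1))
im=cv2.imread("pics/side0.png")[170:205,320:380];cv2.imwrite("pics/btn.png",cv2.resize(im,None,fx=10,fy=10,interpolation=cv2.INTER_CUBIC))
E
```

```text
20.1167 j [ 0.35 -0.04 -0.75  0.41 -0.29  2.15] gap 0.0112 F [ 4.9 -0.9 -4.2] T [-0.33  0.08  0.68]
ll 1.571 0.017 xyz [-0.0004 -0.0001  0.0006] rot [ 0.0001 -0.001  -0.0331] rows 0.3
0.01 [ 0.4555 -0.2621  0.01  ] [361.5 187.7]
0.02 [ 0.4553 -0.2603  0.02  ] [361.7 185.5]
0.025 [ 0.4552 -0.2594  0.025 ] [361.8 184.3]
0.03 [ 0.4551 -0.2585  0.03  ] [362.  183.2]
0.035 [ 0.455  -0.2576  0.035 ] [362.1 182. ]
```

View pics/btn.png

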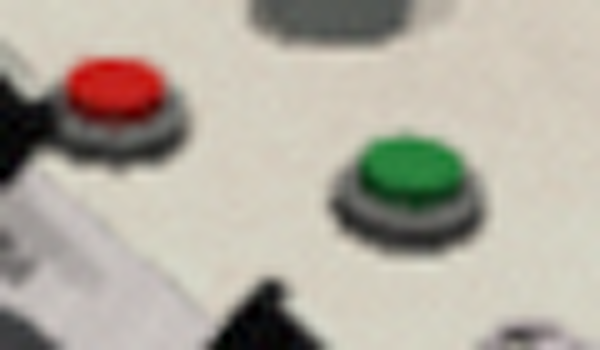

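```bash
cat > btn.py <<'E'
from h import *
import sys
def bp(x,y,z):
    X=np.array([np.cos(-.255),np.sin(-.255),0]);Z=np.array([0,0,-1.]);return np.array([x,y,z]),np.stack([X,np.cross(Z,X),Z],1)
for a in sys.argv[1:]:
    print(a,*rel(*bp(*map(float,a.split(',')))))
E
python3 btn.py .44,.1,.25 .456,-.26,.22
```

```text
.44,.1,.25 [ 0.041   0.0771 -0.1081] [-0.0086 -0.5246 -0.0325]
.456,-.26,.22 [ 0.1294  0.4187 -0.0289] [-0.0086 -0.5246 -0.0325]
```

carry_out(
  plan=[
    {"x": 0,"y": 0,"z": 0,"ax": 0,"ay": 0,"az": 0,"hand": 0.5},
    {"x": 0,"y": 0,"z": 0,"ax": 0,"ay": 0,"az": 0,"hand": 0.5},
    {"x": 0,"y": 0,"z": -0.03,"ax": 0,"ay": 0,"az": 0,"hand": 0.5},
    {"x": 0,"y": 0,"z": -0.06,"ax": 0,"ay": 0,"az": 0,"hand": 0.5},
    {"x": 0,"y": 0,"z": -0.1,"ax": 0,"ay": 0,"az": 0,"hand": 0.3},
    {"x": 0,"y": 0,"z": -0.12,"ax": 0,"ay": 0,"az": 0,"hand": 0},
    {"x": 0,"y": 0,"z": -0.12,"ax": 0,"ay": 0,"az": 0,"hand": 0},
  ],
)

```text
clock: 20.7
tcp_pos: [0.4227, 0.1874, 0.2467]
orientation: [0.026, 0.955, -0.138, 0.261]
wrist_force: [0.7, 0.1, 1.4]
finger_gap: 0.0069
```

```bash
python3 -c "
from h import *
from workcell import viewer
im=viewer.read_camera('side')[:,:,::-1];cv2.imwrite('pics/s10.png',cv2.resize(im[130:270,230:370],None,fx=4,fy=4,interpolation=cv2.INTER_CUBIC))
"; python3 st.py; python3 btn.py .456,-.26,.23 .456,-.26,.1
```

```text
20.75 j [ 0.46 -0.21 -0.61  0.75 -0.33  2.24] gap 0.0009 F [ 0.5  0.9 -0.1] T [0.09 0.45 0.03]
.456,-.26,.23 [0.1323 0.4202 0.0838] [-0.0132 -0.5291 -0.032 ]
.456,-.26,.1 [0.0668 0.4229 0.196 ] [-0.0132 -0.5291 -0.032 ]
```

View pics/s10.png

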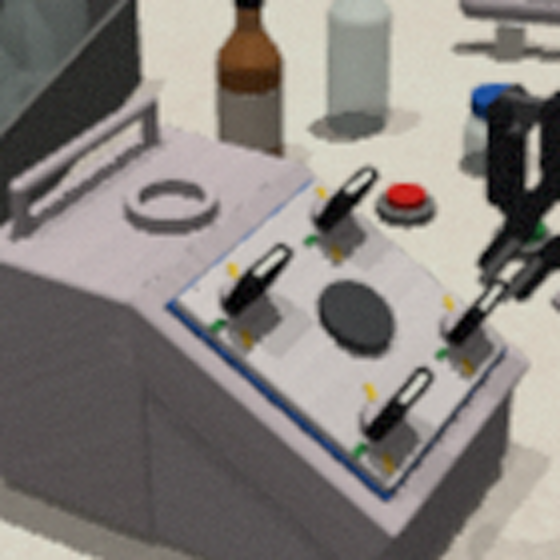

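All four wings lie level. Next, to the button with the fingers shut.

carry_out(
  plan=[
    {"x": 0.132,"y": 0.42,"z": 0.084,"ax": -0.013,"ay": -0.529,"az": -0.032,"hand": 0},
    {"x": 0.132,"y": 0.42,"z": 0.084,"ax": -0.013,"ay": -0.529,"az": -0.032,"hand": 0},
    {"x": 0.132,"y": 0.42,"z": 0.084,"ax": -0.013,"ay": -0.529,"az": -0.032,"hand": 0},
    {"x": 0.132,"y": 0.42,"z": 0.084,"ax": -0.013,"ay": -0.529,"az": -0.032,"hand": 0},
    {"x": 0.132,"y": 0.42,"z": 0.084,"ax": -0.013,"ay": -0.529,"az": -0.032,"hand": 0},
    {"x": 0.132,"y": 0.42,"z": 0.084,"ax": -0.013,"ay": -0.529,"az": -0.032,"hand": 0},
    {"x": 0.132,"y": 0.42,"z": 0.084,"ax": -0.013,"ay": -0.529,"az": -0.032,"hand": 0},
    {"x": 0.132,"y": 0.42,"z": 0.084,"ax": -0.013,"ay": -0.529,"az": -0.032,"hand": 0},
    {"x": 0.132,"y": 0.42,"z": 0.084,"ax": -0.013,"ay": -0.529,"az": -0.032,"hand": 0},
    {"x": 0.132,"y": 0.42,"z": 0.084,"ax": -0.013,"ay": -0.529,"az": -0.032,"hand": 0},
    {"x": 0.132,"y": 0.42,"z": 0.084,"ax": -0.013,"ay": -0.529,"az": -0.032,"hand": 0},
    {"x": 0.132,"y": 0.42,"z": 0.084,"ax": -0.013,"ay": -0.529,"az": -0.032,"hand": 0},
  ],
)

```text
clock: 21.75
tcp_pos: [0.456, -0.2667, 0.2271]
orientation: [0.001, 0.991, -0.131, -0.0]
wrist_force: [0.9, 0.1, -0.6]
finger_gap: -0.0001
```

```bash
python3 st.py; python3 btn.py .456,-.26,.23 .456,-.26,.05
```

```text
21.75 j [-0.68  0.22 -0.08  1.26 -0.    1.15] gap -0.0001 F [ 0.9  0.1 -0.6] T [ 0.   -0.04 -0.04]
.456,-.26,.23 [-0.0018 -0.0064 -0.0029] [ 0.0016  0.0002 -0.0068]
.456,-.26,.05 [-0.0017 -0.0067  0.1771] [ 0.0016  0.0002 -0.0068]
```

Descend to z = 0.05.

carry_out(
  plan=[
    {"x": -0.0018,"y": -0.0065,"z": 0.04,"ax": 0.002,"ay": 0,"az": -0.007,"hand": 0},
    {"x": -0.0018,"y": -0.0065,"z": 0.08,"ax": 0.002,"ay": 0,"az": -0.007,"hand": 0},
    {"x": -0.0018,"y": -0.0065,"z": 0.12,"ax": 0.002,"ay": 0,"az": -0.007,"hand": 0},
    {"x": -0.0018,"y": -0.0065,"z": 0.155,"ax": 0.002,"ay": 0,"az": -0.007,"hand": 0},
    {"x": -0.0018,"y": -0.0067,"z": 0.172,"ax": 0.002,"ay": 0,"az": -0.007,"hand": 0},
    {"x": -0.0018,"y": -0.0067,"z": 0.177,"ax": 0.002,"ay": 0,"az": -0.007,"hand": 0},
    {"x": -0.0018,"y": -0.0067,"z": 0.177,"ax": 0.002,"ay": 0,"az": -0.007,"hand": 0},
  ],
)

```text
clock: 22.33
tcp_pos: [0.4542, -0.2586, 0.0477]
orientation: [-0.002, 0.992, -0.127, -0.002]
wrist_force: [-0.4, -0.0, 0.0]
finger_gap: -0.0002
```

```bash
python3 -c "
from h import *
from workcell import viewer
for n,(a,b,c,d) in {'side':(130,220,310,410),'top':(150,240,340,450)}.items():
  im=viewer.read_camera(n)[:,:,::-1];cv2.imwrite(f'pics/{n}11.png',cv2.resize(im[a:b,c:d],None,fx=6,fy=6,interpolation=cv2.INTER_CUBIC))
"; python3 st.py; python3 btn.py .456,-.26,.05
```

```text
22.4333 j [-0.67  0.35 -0.38  0.85  0.    1.15] gap -0.0 F [ 0.1  0.2 -0.2] T [-0.01 -0.05 -0.02]
.456,-.26,.05 [-0.0005 -0.0002  0.0007] [-0.0002 -0.0005  0.0002]
```

View pics/side11.png

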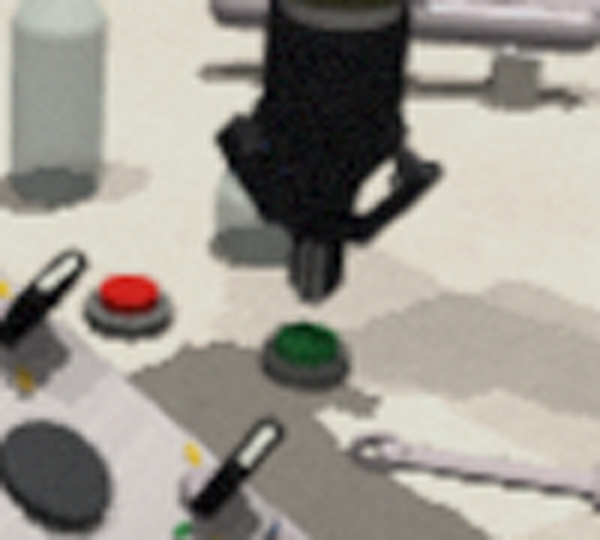

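View pics/top11.png

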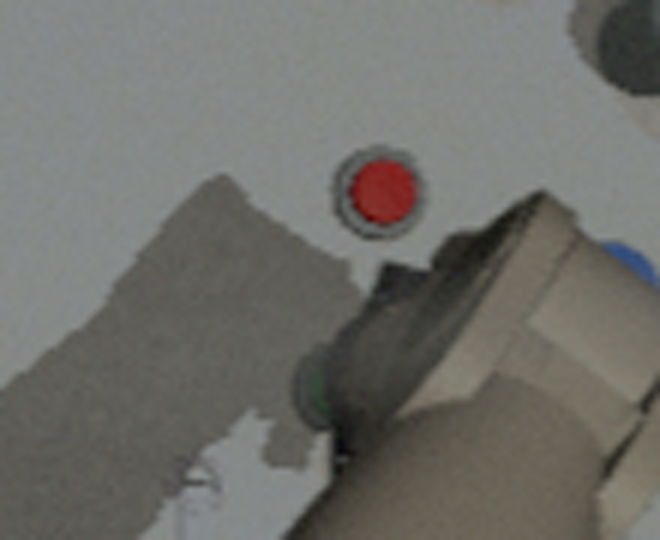

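Fingertips are at (362,180) in the side picture, directly above the green button (361,187). Now feeling downward.

carry_out(
  plan=[
    {"x": -0.0005,"y": 0,"z": 0.012,"ax": 0,"ay": 0,"az": 0,"hand": 0},
    {"x": -0.0005,"y": 0,"z": 0.022,"ax": 0,"ay": 0,"az": 0,"hand": 0},
    {"x": -0.0005,"y": 0,"z": 0.025,"ax": 0,"ay": 0,"az": 0,"hand": 0},
    {"x": -0.0005,"y": 0,"z": 0.027,"ax": 0,"ay": 0,"az": 0,"hand": 0},
    {"x": -0.0005,"y": 0,"z": 0.027,"ax": 0,"ay": 0,"az": 0,"hand": 0},
  ],
)

```text
clock: 22.85
tcp_pos: [0.456, -0.2602, 0.0239]
orientation: [0.0, 0.992, -0.127, 0.0]
wrist_force: [0.5, 1.2, 0.2]
finger_gap: 0.0001
```

```bash
python3 st.py; python3 btn.py .456,-.26,.02
```

```text
22.85 j [-0.67  0.38 -0.41  0.78  0.    1.15] gap 0.0001 F [0.5 1.2 0.2] T [-0.03 -0.01 -0.04]
.456,-.26,.02 [-0.0001 -0.0002  0.0039] [-0.0001 -0.0008  0.0002]
```

carry_out(
  plan=[
    {"x": 0,"y": 0,"z": 0.002,"ax": 0,"ay": 0,"az": 0,"hand": 0},
    {"x": 0,"y": 0,"z": 0.004,"ax": 0,"ay": 0,"az": 0,"hand": 0},
    {"x": 0,"y": 0,"z": 0.005,"ax": 0,"ay": 0,"az": 0,"hand": 0},
    {"x": 0,"y": 0,"z": 0.005,"ax": 0,"ay": 0,"az": 0,"hand": 0},
  ],
)

```text
clock: 23.18
tcp_pos: [0.4565, -0.2606, 0.0193]
orientation: [0.0, 0.992, -0.127, 0.001]
wrist_force: [-0.2, -0.4, 3.3]
finger_gap: -0.0001
```

carry_out(
  plan=[
    {"x": 0,"y": 0,"z": 0.001,"ax": 0,"ay": 0,"az": 0,"hand": 0},
    {"x": 0,"y": 0,"z": 0.002,"ax": 0,"ay": 0,"az": 0,"hand": 0},
    {"x": 0,"y": 0,"z": 0.003,"ax": 0,"ay": 0,"az": 0,"hand": 0},
    {"x": 0,"y": 0,"z": 0.003,"ax": 0,"ay": 0,"az": 0,"hand": 0},
  ],
)

```text
clock: 23.52
tcp_pos: [0.4566, -0.2606, 0.0163]
orientation: [0.0, 0.992, -0.127, 0.001]
wrist_force: [-0.5, 1.2, 4.7]
finger_gap: 0.0
```

carry_out(
  plan=[
    {"x": 0,"y": 0,"z": 0.001,"ax": 0,"ay": 0,"az": 0,"hand": 0},
    {"x": 0,"y": 0,"z": 0.002,"ax": 0,"ay": 0,"az": 0,"hand": 0},
    {"x": 0,"y": 0,"z": 0.002,"ax": 0,"ay": 0,"az": 0,"hand": 0},
  ],
)

```text
clock: 23.77
tcp_pos: [0.4566, -0.2607, 0.0159]
orientation: [0.001, 0.992, -0.127, 0.001]
wrist_force: [-3.7, 3.1, 16.3]
finger_gap: -0.0002
```

The button is hard on its end stop (16 N, z no longer falls). Releasing and lifting.

carry_out(
  plan=[
    {"x": 0,"y": 0,"z": 0,"ax": 0,"ay": 0,"az": 0,"hand": 0},
    {"x": 0,"y": 0,"z": -0.01,"ax": 0,"ay": 0,"az": 0,"hand": 0},
    {"x": 0,"y": 0,"z": -0.03,"ax": 0,"ay": 0,"az": 0,"hand": 0},
    {"x": 0,"y": 0,"z": -0.07,"ax": 0,"ay": 0,"az": 0,"hand": 0},
    {"x": 0,"y": 0,"z": -0.11,"ax": 0,"ay": 0,"az": 0,"hand": 0},
    {"x": 0,"y": 0,"z": -0.15,"ax": 0,"ay": 0,"az": 0,"hand": 0},
    {"x": 0,"y": 0,"z": -0.19,"ax": 0,"ay": 0,"az": 0,"hand": 0},
    {"x": 0,"y": 0,"z": -0.2,"ax": 0,"ay": 0,"az": 0,"hand": 0},
    {"x": 0,"y": 0,"z": -0.2,"ax": 0,"ay": 0,"az": 0,"hand": 0},
  ],
)

```text
clock: 24.52
tcp_pos: [0.458, -0.2618, 0.2201]
orientation: [0.003, 0.992, -0.127, 0.005]
wrist_force: [-0.1, -0.1, -0.2]
finger_gap: -0.0002
```

```bash
python3 -c "
from h import *
from workcell import viewer
im=viewer.read_camera('top')[:,:,::-1];cv2.imwrite('pics/top12.png',cv2.resize(im[110:240,240:350],None,fx=4.6,fy=4.6,interpolation=cv2.INTER_CUBIC))
im=viewer.read_camera('side')[:,:,::-1];cv2.imwrite('pics/side12.png',im)
"; python3 st.py
```

```text
24.6167 j [-0.67  0.22 -0.12  1.23  0.    1.15] gap -0.0 F [-0.5  0.4 -0.1] T [ 0.03 -0.    0.  ]
```

View pics/top12.png

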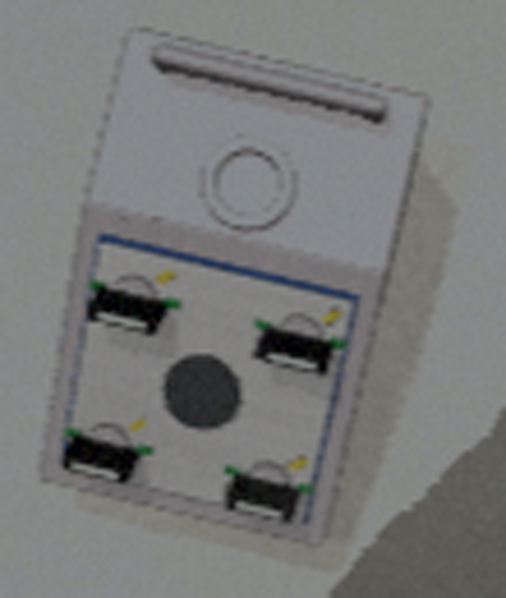

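View pics/side12.png

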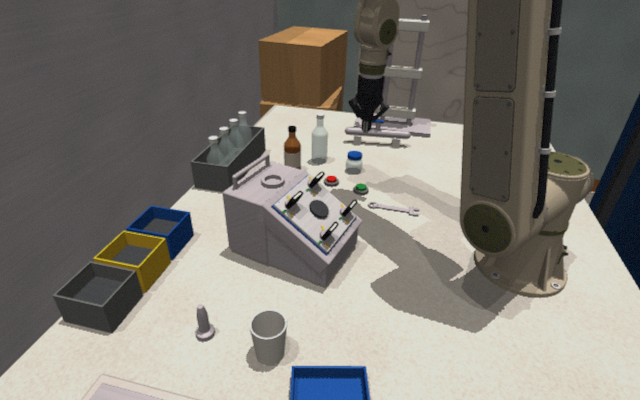

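All four wings line up with their green marks, at about (128,305), (295,350), (103,455) and (265,495) in the top crop. The bystanders look unmoved and the arm is clear.

```bash
python3 -c "
from workcell import env;print(env.hand_in())"
```

```text
the job is handed in; nothing more can be done
None
```

I tightened all four knobs crisscross in two passes, pressed the green start button fully and released it, then handed the job in at about 24.6 s.

- **First pass:** I turned up left, low right, up right, then low left to the yellow half-way marks. The tool was within about 0.002 rad of 0.785 each time.
- **Second pass:** I turned them in the same order to the stop, commanding about 0.03 rad past it. The reaction torque rose to about 0.6–0.8 N m each time.
- **Start button:** The fingertips pushed it onto its end stop, where the force reached about 16 N and the height stopped falling. I then lifted clear.

In the last pictures all four wings line up with their green marks. The bottles, tools and loose parts look unmoved, and I did not press the red button. The last wrist force reading was about zero.

- **First grasp:** I closed on the up left knob about 4 mm off centre, because the arm had not settled when I measured. I opened, re-centred and gripped again before turning it.
- **Rejected command:** One early move call was refused for missing keys, and nothing moved.
- **Not checked:** I checked the knob angles only by the tool's angle and the pictures, since the joints themselves cannot be read.

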